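# Weigh out a charge of hardwood blanks

### The arm

A 7-joint arm with a two-finger parallel gripper is mounted at the origin on the work surface. World frame = base frame: x ahead of the robot, y to its left, z up, the work surface at z = 0. Lengths are in m, angles in rad, forces in N, time in s.
With the tool pointing down it reaches from about 0.4 to 0.85 m from the base axis. Payload 10.4 kg.
Tool frame: the origin (TCP) lies between the finger pads; the fingertips stand manip.tip_extent ahead of it and the grasp point (between the pads) lies 6 mm ahead of it (manip.tip_extent is the distance from the TCP to the fingertips, in m); z points along the fingers, y is the line along which they close (so a half turn about z gives the same grasp; the last joint's range is limited). The gripper opens to 85 mm and grips with 20 to 120 N. Pads are 22 mm wide; open, the fingers measure 114 mm over their backs; the gripper's body (76 mm by 85 mm) begins 54 mm behind the grasp point. The pads swing forward as they close: fully open they stand 13 mm farther back than shut.
Start: joints at [1.257, 0.332, -0.065, 1.46, 0.022, 1.35, -0.088], TCP at [0.179, -0.599, 0.256] pointing down, gripper open.
Joint ranges: [-2.6, 2.6], [-0.5, 2.12], [-1.47, 1.34], [0.16, 2.42], [-1.27, 4.41], [0.06, 2.06], [-2.6, 2.6]. Speed limits (rad/s): [2.22, 2.22, 2.79, 2.79, 3.14, 3.14, 3.14].

### API

Orientations are given as a unit quaternion [x, y, z, w].
In Python, from workcell import get_obs, optics, workorder, manip gives the robot as it stands.
- The arm moves only by the tool jog_arm, never from a script. Its argument "increments" is a list of rows, each a list of 7 numbers: the shift along the tool's x, y, z in m, then the turn, a rotation vector about the tool's x, y, z in rad, then the opening, from -1 (shut) to 1 (fully open). A call has 1 to 5 rows; each row is the pose to reach, as a shift and turn from the pose commanded when the call began, along the tool's axes at that moment; what a row does not reach only later rows make up. A row lasts 1/12 s, in which the tool goes at most 41.7 mm and 7.16 degrees, less where a joint would pass 70% of its speed; a pose out of reach is approached as far as the arm can. A call with a gripper value outside its range is refused whole. The fingers move at their own pace and stop on an object; "grip_force" is the grip in N (left out, the last holds). Time passes only in rows, so rows that repeat a pose let the fingers close. It gives the time, the measured TCP pose, the force, the opening and the grip force at its end, in the units of the state.
- get_obs(): the state, without advancing time (a new reading comes with each control period).
- optics.camera(name): name is "scene" or "top" or "wrist"; returns a dict with "color" (420x560x3 uint8, red, green, blue), "depth" (420x560 float32, m along the optical axis (not along the pixel's ray), 0 where there is no reading), "K" (3x3 intrinsics, pixels), "R" (3x3) and "t" (3): a world point X has camera coordinates R X + t. Camera axes: x right, y down, z forward; pixel columns grow to the right and rows downward; lengths in m; the calibration is good to about 2 mm. A picture is of the moment at which its call begins.
- workorder.hand_in(): hands the job in; it is judged then, once.
The state is a dict: "clock": time; "joint_pos": joint angles; "joint_velocities": joint speeds; "tau": joint torques, N m; "position": TCP position; "ee_rot": TCP orientation; "ft_force": force on the tool from outside, world axes, zero at the start; "torque": the same for the moment, N m; "grip_width": opening from 0.0 (shut) to 1.0 (fully open); "grasp_force": force on a finger pad.
Only numpy, scipy, OpenCV 4.12 (cv2) and the standard library are available. Lean on these libraries where they do the work, as an engineer would, in place of code of your own. Each camera call takes 0.05 s, during which the arm holds its last target. There are 200 camera calls.

### The job

Make up a tumbler charge of blackwood blanks: tip all the blanks out of the steel pot into the shallow wooden tray, and stand the pot upright again on its cork mat. Then move blanks from the tray onto the spring scale's pan until its pointer rests on the brass band, which is six blanks in all counting any already there. Finally put the blanks left over back into the pot, so that tray and table are clear of them, and leave the other things on the bench alone.

Things in the scene. Friction and masses are not known exactly. Their poses are not given: they have to be found in the camera images.
- blank1: a dark blackwood blank, a plain square block 26 x 26 x 40 mm, about 35 g, all alike; origin at its centre, z axis along its 40 mm length; starts in the pot, or is absent
- blank2: a dark blackwood blank, a plain square block 26 x 26 x 40 mm, about 35 g, all alike; origin at its centre, z axis along its 40 mm length; starts in the pot, or is absent
- blank3: a dark blackwood blank, a plain square block 26 x 26 x 40 mm, about 35 g, all alike; origin at its centre, z axis along its 40 mm length; starts in the pot, or is absent
- blank4: a dark blackwood blank, a plain square block 26 x 26 x 40 mm, about 35 g, all alike; origin at its centre, z axis along its 40 mm length; starts in the pot, or is absent
- blank5: a dark blackwood blank, a plain square block 26 x 26 x 40 mm, about 35 g, all alike; origin at its centre, z axis along its 40 mm length; starts in the pot, or is absent
- blank6: a dark blackwood blank, a plain square block 26 x 26 x 40 mm, about 35 g, all alike; origin at its centre, z axis along its 40 mm length; starts in the pot, or is absent
- blank7: a dark blackwood blank, a plain square block 26 x 26 x 40 mm, about 35 g, all alike; origin at its centre, z axis along its 40 mm length; starts standing on the scale's pan, or is absent
- blank8: a dark blackwood blank, a plain square block 26 x 26 x 40 mm, about 35 g, all alike; origin at its centre, z axis along its 40 mm length; starts standing on the scale's pan, or is absent
- blank9: a dark blackwood blank, a plain square block 26 x 26 x 40 mm, about 35 g, all alike; origin at its centre, z axis along its 40 mm length; starts standing on the scale's pan, or is absent
- pot: open steel pot, slightly flared, 90 mm high, 88 mm across the foot, 116 mm across the rim, wall 4 mm, floor 5 mm thick, about 280 g empty. Origin at the centre of its underside, z towards the mouth. A straight wooden handle lies level along its -x, 53 to 145 mm from the pot's axis. The blanks slide out once the pot is tipped 2.0 to 2.3 rad
- pot_grip (a point): point on the handle's axis 90 mm from the pot's axis, 72 mm above its underside; axes as the pot's, x from the handle towards the pot. The handle is octagonal, 22 mm across its flats, so it can be pinched squarely from above or from 45 degrees either side about its own axis
- pot_rim (a point): centre of the pot's mouth, 108 mm wide inside, 90 mm above its underside; left-over blanks may be let go just inside it
- mat: square cork mat 150 x 150 mm, 4 mm thick, fixed to the table, on which the pot starts and belongs; origin at the centre of its underside
- tray: shallow wooden tray fixed to the table, 240 (its x) x 270 (its y) mm outside, floor 6 mm thick, rim 14 mm high and 6 mm thick; origin at the centre of its underside
- scale: spring scale fixed to the table: grey housing 150 x 170 x 50 mm with a white gauge column on its far side (its +x, 98 mm from its centre, 145 mm tall) which carries a brass target band; origin at the centre of its underside
- pan_floor (a point): centre of the floor of the scale's aluminium pan, 155 (x) x 195 (y) mm outside, rim 5 mm thick standing 7 mm above the floor. Axes as the scale's. 113 mm above the table when the pan is empty; the pan stays level as it sinks
- pan (a joint): how far the pan has sunk on its spring, in m: 0 empty, 6 mm more for each blank (57 N/m), so about 0.036 with six blanks, when the pointer is on the brass band; the stop is at 0.048. It settles within a second
- file: bystander, to be left alone: flat file with a wooden handle, 260 mm
- sandblock: bystander, to be left alone: cork sanding block
- glue: bystander, to be left alone: white glue bottle, 140 mm tall
- strip: bystander, to be left alone: blackwood strip 200 x 30 x 12 mm
- offcut: bystander, to be left alone: pale wood offcut 60 x 45 x 30 mm

How it is judged:
By the outcome, as a careful person would: the job done as asked, in the order asked, and still so for the second after the job is handed in, with the robot touching nothing.
Of blank5, blank6 only 1 to 2 are there at a start; the rules pass over those that are not, and their reading is None.
Of blank7, blank8, blank9 only 1 to 2 are there at a start; the rules pass over those that are not, and their reading is None.
At some moment in a run one of blank1, blank2, blank3, blank4, blank5, blank6, blank7, blank8, blank9 may be knocked a few centimetres aside while the robot is not near it.
It also fails if it takes over 210 s, if anything falls off the work surface, if the arm or the gripper's body presses on something with over 40 N, if the wrist force passes 120 N, or if a joint passes its speed limit or range.

## Working session

There is one attempt and no reset: what is moved stays moved. The work goes in short steps, Python scripts to look and compute and a tool call to move; the robot and the scene stay as the last step left them, time stands still between calls to the robot, and variables do not carry over. Pictures are saved under pics/ and viewed, at most 14 in all, crops included, and the job is handed in when it is done.

Besides the shell and the picture viewer there is one more tool, called after ">>>" by a JSON object that holds its "api" and its "payload". jog_arm: Moves the arm, as the interface text tells. Its arguments: {"type":"object","properties":{"increments":{"type":"array"},"grip_force":{"type":"number"}},"required":["increments"]}

```bash
ls; mkdir -p pics
cat > h.py <<'E'
import numpy as np, cv2
from workcell import get_obs, optics, workorder, manip
from scipy.spatial.transform import Rotation as Rn
def cam(n):
    c=optics.camera(n); d=c['depth']; K=c['K']
    v,u=np.mgrid[:d.shape[0],:d.shape[1]]
    P=np.stack([(u-K[0,2])*d/K[0,0],(v-K[1,2])*d/K[1,1],d],-1)
    c['X']=(P-c['t'])@c['R']; c['X'][d==0]=np.nan   # R^T(P-t)
    return c
def save(c,f,crop=None,s=1):
    im=c['color'][...,::-1]
    if crop: im=im[crop[1]:crop[3],crop[0]:crop[2]]
    cv2.imwrite('pics/'+f,cv2.resize(im,None,fx=s,fy=s))
E
python3 - <<'E'
from h import *
print(manip.tip_extent, get_obs())
a=cam('scene');b=cam('top');save(a,'s1.png');save(b,'t1.png')
np.savez('c1.npz',s=a['X'],t=b['X'],sc=a['color'],tc=b['color'])
for c in(a,b):print(c['K'],c['R'],c['t'])
E
```

```text
pics
0.025 {'clock': 0.0, 'joint_pos': array([ 1.25738957,  0.33290312, -0.06468785,  1.46095684,  0.0216184 ,
        1.34990226, -0.08849373]), 'joint_velocities': array([-0.00089118, -0.00045481,  0.00066187,  0.00099608,  0.00125293,
        0.00099647, -0.0002655 ]), 'tau': array([ 1.20535457e-03, -6.25457096e+01,  4.98706335e-02, -3.91605484e+01,
        1.62452197e-02,  9.92300775e-03, -6.15874114e-05]), 'position': array([ 0.1790873 , -0.59843049,  0.25548896]), 'ee_rot': array([ 9.89445812e-01,  1.44901492e-01, -1.51240214e-04, -7.21077754e-04]), 'ft_force': array([-1.11529869,  0.89058237,  0.11356149]), 'torque': array([-0.00906229,  0.03306839, -0.01544276]), 'grasp_force': 0.0, 'grip_width': 1.0029420999908774}
[[410.03276987   0.         280.64112893]
 [  0.         410.03276987 202.38534018]
 [  0.           0.           1.        ]] [[ 0.57799234  0.81603793  0.00263808]
 [ 0.53609946 -0.37727317 -0.75515715]
 [-0.6152416   0.43788932 -0.65553849]] [-0.32253693 -0.22065719  1.38863685]
[[478.01013147   0.         280.47678912]
 [  0.         478.01013147 213.78226191]
 [  0.           0.           1.        ]] [[-0.02848303 -0.99916668 -0.02923467]
 [-0.99748363  0.0303103  -0.06409137]
 [ 0.06492407  0.02733559 -0.99751573]] [0.04459552 0.56133614 1.16807436]
```

View pics/s1.png

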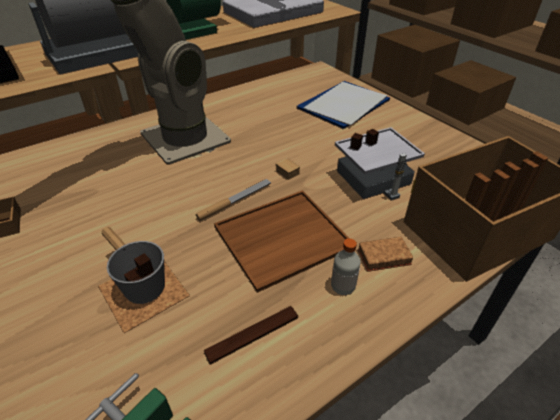

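View pics/t1.png

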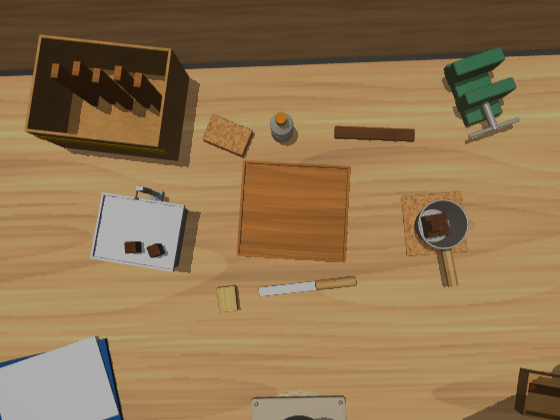

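```bash
python3 - <<'E'
from h import *
z=np.load('c1.npz');T=z['t'];C=z['tc'].astype(int)
def rep(n,box,lo,hi):
    u0,v0,u1,v1=box;X=T[v0:v1,u0:u1].reshape(-1,3);X=X[(X[:,2]>lo)&(X[:,2]<hi)]
    (c,s,a)=cv2.minAreaRect((X[:,:2]*1000).astype(np.float32))
    print(n,len(X),np.round(c,1),np.round(s,1),round(a,1),np.round(X[:,2].mean(),4),X.mean(0).round(4))
    return X
rep('tray rim',(225,150,365,275),.0105,.02)
rep('trayall',(225,150,365,275),.004,.03)
rep('pan',(85,188,192,275),.09,.14)
rep('blanks',(85,188,192,275),.135,.2)
rep('b1',(118,235,144,260),.135,.2);rep('b2',(145,238,170,262),.135,.2)
rep('mat',(395,185,475,262),.002,.006)
X=rep('potrim',(405,190,480,262),.085,.1)
A=np.c_[2*X[:,:2],np.ones(len(X))];s=np.linalg.lstsq(A,(X[:,:2]**2).sum(1),rcond=None)[0];print('pot c',s[:2],np.sqrt(s[2]+s[0]**2+s[1]**2))
H=rep('handle',(435,245,465,295),.06,.095)
print('dir',np.degrees(np.arctan2(*(s[:2]-H.mean(0)[:2])[::-1])))
rep('inpot',(420,205,465,245),.006,.083)
for n,b in dict(glue=(268,108,296,145),file=(255,270,360,305),off=(212,280,242,315),sand=(200,110,256,158),strip=(330,120,418,146)).items(): X=rep(n,b,.004,.2);print(X[:,2].max())
rep('box',(30,35,190,165),.03,.4)
E
grep -c . h.py; python3 -c "
from h import *
z=np.load('c1.npz');print(z['t'][205:245:4,418:466:4,2].round(3))"
```

```text
tray rim 1358 [583.2  14.1] [308.6 261.3] 84.7 0.0135 [ 0.5724 -0.002   0.0135]
trayall 9440 [568.3  -5.7] [349.6 312.6] 88.5 0.0078 [ 0.5705 -0.0036  0.0078]
pan 5520 [539.5 356.5] [197.6 181.1] 79.5 0.1032 [0.5289 0.3593 0.1032]
blanks 300 [539.4 351.4] [158.3  76.6] 14.6 0.1415 [0.4958 0.3366 0.1415]
b1 140 [491.3 362.5] [26.3 24.6] 88.4 0.1412 [0.4912 0.362  0.1412]
b2 140 [482.6 311.1] [25.5 27.3] 21.7 0.1414 [0.4827 0.3108 0.1414]
mat 1506 [ 529.5 -354.4] [196.2 191.6] 87.4 0.0038 [ 0.5329 -0.3392  0.0038]
potrim 586 [ 517.1 -343.7] [114.5 130.3] 61.5 0.0911 [ 0.5151 -0.3512  0.0911]
pot c [ 0.51603296 -0.35108868] 0.05156858477301905
handle 463 [ 427.3 -352. ] [96.9 48.4] 2.0 0.0846 [ 0.4286 -0.3578  0.0846]
dir 4.415775300694666
inpot 1396 [ 522.5 -360.9] [ 96.6 124.9] 0.5 0.0413 [ 0.5237 -0.361   0.0413]
glue 603 [786.9  19.9] [68.8 92.8] 87.8 0.0892 [0.7633 0.0183 0.0892]
0.14554591809180498
file 1099 [379.2 -31.9] [258.1  84. ] 88.4 0.0157 [ 0.3829 -0.0321  0.0157]
0.03126760641366833
off 545 [359.9 169. ] [72.8 84.1] 88.7 0.027 [0.3595 0.1648 0.027 ]
0.036736709209942126

[... 455 characters left out ...]
0.011  0.008  0.009  0.012  0.047  0.05   0.048  0.035  0.05
   0.067  0.088]
 [ 0.086  0.027  0.049  0.053  0.048  0.05   0.048  0.051  0.027    nan
   0.059  0.075]
 [ 0.094  0.021  0.056  0.086  0.087  0.09   0.049  0.046  0.02   0.034
   0.055  0.07 ]
 [ 0.096  0.014    nan  0.083  0.092  0.091  0.091  0.049  0.014  0.037
   0.055  0.074]
 [ 0.084  0.014  0.04   0.072  0.086  0.089  0.089  0.051  0.017  0.035
   0.057  0.079]
 [ 0.052  0.008  0.038  0.048  0.046  0.049  0.049  0.05   0.027  0.04
   0.062  0.083]
 [ 0.005  0.091  0.009  0.007  0.008  0.008  0.01   0.021  0.038  0.054
   0.07   0.091]
 [-0.001  0.002  0.096  0.015  0.006  0.008  0.029  0.043  0.061  0.065
   0.089  0.002]]
```

Run:
```python
from h import *
from scipy.optimize import least_squares
z=np.load('c1.npz');T=z['t'];C=z['tc'];hsv=cv2.cvtColor(C,cv2.COLOR_RGB2HSV)
def pts(m,lo,hi): 
    X=T[m];return X[(X[:,2]>lo)&(X[:,2]<hi)]
def box(u0,v0,u1,v1):
    m=np.zeros(T.shape[:2],bool);m[v0:v1,u0:u1]=1;return m
X=pts(box(405,190,480,262)&(hsv[...,1]<70),.086,.098)
r=least_squares(lambda p:np.hypot(X[:,0]-p[0],X[:,1]-p[1])-.056,[.516,-.351],loss='soft_l1',f_scale=.003);print('pot',r.x,len(X))
H=pts(box(435,252,465,295),.07,.095);H=H[H[:,0]<.445]
l=cv2.fitLine(H[:,:2].astype(np.float32),cv2.DIST_HUBER,0,.01,.01).ravel();print('handle',l,np.degrees(np.arctan2(l[1],l[0])),H.min(0),H.max(0))
# ray-plane projection of pixels to plane
c=optics.camera('top')
def proj(uv,zp):
    d=np.linalg.inv(c['K'])@np.c_[uv,np.ones(len(uv))].T; d=(c['R'].T@d).T; o=-c['R'].T@c['t']
    return o+d*((zp-o[2])/d[:,2])[:,None]
def rect(n,m,zp):
    m=cv2.morphologyEx(m.astype(np.uint8),cv2.MORPH_OPEN,np.ones((5,5)))
    k=max(cv2.findContours(m,0,1)[0],key=cv2.contourArea)[:,0]
    P=(proj(k,zp)[:,:2]*1000).astype(np.float32);print(n,cv2.minAreaRect(P))
V=hsv[...,2]
rect('pan',box(85,188,192,275)&(hsv[...,1]<60)&(V>130),.108)
print(hsv[180,260],hsv[212,230],hsv[250,410],hsv[270,420],hsv[200,240])
m=box(225,150,365,275)&(hsv[...,0]<14)&(V<170);rect('tray',m,.01)
g=cv2.cvtColor(C,cv2.COLOR_RGB2BGR)[180:300,395:485];cv2.imwrite('pics/pot1.png',cv2.resize(g,None,fx=6,fy=5))
```

```text
pot [ 0.52375233 -0.34565176] 360
handle [ 0.9876128   0.15691078  0.41045183 -0.36013567] 9.027632 [ 0.3790617  -0.3777903   0.07085564] [ 0.44437033 -0.34630582  0.09305189]
pan ((525.7174072265625, 354.9774169921875), (186.2176971435547, 155.88453674316406), 79.13582611083984)
[ 14 178 155] [ 16 124 163] [ 15 149 130] [ 16 125 174] [ 15 161 157]Traceback (most recent call last):
  File "<stdin>", line 24, in <module>
  File "<stdin>", line 19, in rect
ValueError: max() iterable argument is empty
```

```bash
cat >> h.py <<'E'
def pose(p,yaw,tilt=0.):
    """grasp point p, tool x at yaw (rad), tool leaning by tilt about x (0 = down)."""
    h=np.array([np.cos(yaw),np.sin(yaw),0]);n=np.array([-h[1],h[0],0]);k=np.array([0,0,1.])
    z=np.sin(tilt)*n-np.cos(tilt)*k;y=-(np.cos(tilt)*n+np.sin(tilt)*k)
    return np.array(p)-.006*z,np.c_[h,y,z]
def plan(wps,start=None):
    if start is None:
        o=get_obs();start=(o['position'],Rn.from_quat(o['ee_rot']).as_matrix())
    for p,R in wps:
        P,Q=start;d=Q.T@(p-P);r=Rn.from_matrix(Q.T@R).as_rotvec()
        print(np.round(d,4).tolist(),np.round(r,3).tolist(),'rows %.1f'%max(np.linalg.norm(d)/.0417,np.linalg.norm(r)/.125),'->',np.round(p,3))
        start=(p,R)
def log():
    o=get_obs();open('log.txt','a').write(repr([o['joint_pos'].tolist(),o['position'].tolist(),o['ee_rot'].tolist()])+'\n')
    return o
E
python3 - <<'E'
from h import *
log();c=optics.camera('top')
def proj(uv,zp):
    d=np.linalg.inv(c['K'])@np.c_[uv,np.ones(len(uv))].T; d=(c['R'].T@d).T; o=-c['R'].T@c['t']
    return o+d*((zp-o[2])/d[:,2])[:,None]
for n,uv,zp in(('tray',[(244,161),(351,163),(346,262),(238,258)],.014),('mat',[(402,194),(463,192),(468,253),(405,257)],.004)):
    P=proj(np.array(uv,float),zp);print(n,P.round(3)[:,:2].tolist(),P.mean(0).round(3))
y=np.radians(9)
g=np.array([.435,-.357,.076])
plan([pose([.33,-.50,.25],y),pose([.42,-.40,.22],y,.4),pose(g+[.0111,-.07,.07],y,.785),pose(g,y,.785)])
E
```

```text
tray [[0.699, 0.116], [0.684, -0.152], [0.439, -0.13], [0.456, 0.137]] [ 0.569 -0.007  0.014]
mat [[0.604, -0.277], [0.604, -0.428], [0.452, -0.432], [0.447, -0.277]] [ 0.527 -0.354  0.004]
[0.1727, -0.0512, -0.0001] [-0.001, 0.0, 0.134] rows 4.3 -> [ 0.33  -0.5    0.256]
[0.1045, -0.0824, 0.0305] [0.4, -0.0, -0.0] rows 3.3 -> [ 0.42  -0.402  0.226]
[0.0216, 0.0594, 0.0566] [0.385, 0.0, 0.0] rows 3.1 -> [ 0.447 -0.431  0.15 ]
[-0.0, -0.0007, 0.0996] [0.0, 0.0, 0.0] rows 2.4 -> [ 0.436 -0.361  0.08 ]
```

>>> {"api": "jog_arm", "payload": {"increments": [[0.173, -0.051, 0, 0, 0, 0.134, 1], [0.173, -0.051, 0, 0, 0, 0.134, 1], [0.173, -0.051, 0, 0, 0, 0.134, 1], [0.173, -0.051, 0, 0, 0, 0.134, 1], [0.173, -0.051, 0, 0, 0, 0.134, 1]]}}

```text
clock: 0.62
position: [0.3364, -0.4957, 0.2564]
ee_rot: [0.997, 0.082, 0.001, -0.001]
ft_force: [1.6, -0.3, 0.5]
grip_width: 0.997
grasp_force: 0.0
```

```bash
python3 -c "
from h import *
print(log()['joint_pos'])"
```

```text
[ 1.02396426  0.2802049  -0.15181633  1.52830788  0.03994434  1.33602363
 -0.53793202]
```

>>> {"api": "jog_arm", "payload": {"increments": [[0.1045, -0.082, 0.031, 0.4, 0, 0, 1], [0.1045, -0.082, 0.031, 0.4, 0, 0, 1], [0.1045, -0.082, 0.031, 0.4, 0, 0, 1], [0.1045, -0.082, 0.031, 0.4, 0, 0, 1], [0.1045, -0.082, 0.031, 0.4, 0, 0, 1]]}}

```text
clock: 1.03
position: [0.4228, -0.4003, 0.2225]
ee_rot: [0.976, 0.079, -0.017, -0.201]
ft_force: [-0.2, -0.5, -0.2]
grip_width: 0.999
grasp_force: 0.0
```

```bash
python3 -c "
from h import *
print(log()['joint_pos'])"
```

```text
[ 0.94922329  0.50999638 -0.21100842  1.34562713 -0.1425887   1.62006389
 -0.64603984]
```

>>> {"api": "jog_arm", "payload": {"increments": [[0.0216, 0.0594, 0.0566, 0.385, 0, 0, 1], [0.0216, 0.0594, 0.0566, 0.385, 0, 0, 1], [0.0216, 0.0594, 0.0566, 0.385, 0, 0, 1], [0.0216, 0.0594, 0.0566, 0.385, 0, 0, 1], [0.0216, 0.0594, 0.0566, 0.385, 0, 0, 1]]}}

```text
clock: 1.45
position: [0.4446, -0.4333, 0.145]
ee_rot: [0.92, 0.07, -0.032, -0.384]
ft_force: [-0.6, -0.3, -0.7]
grip_width: 0.999
grasp_force: 0.0
```

Run:
```python
from h import *
print(log()['joint_pos'])
c=cam('wrist');save(c,'w1.png');print(get_obs()['position'])
from scipy.optimize import least_squares
import itertools
D=[eval(l) for l in open('log.txt')]
best=[]
def fk(q,s,L):
    E=lambda a,t:Rn.from_euler(a,t)
    R1=E('z',s[0]*q[0])*E('y',q[1]);R2=R1*E('z',s[1]*q[2])*E('y',q[3]);R3=R2*E('z',s[2]*q[4])*E('y',q[5])*E('z',s[3]*q[6]+np.pi/2*s[4])
    return np.array([0,0,L[0]])+R1.apply([0,0,L[1]])+R2.apply([0,0,L[2]])+R3.apply([0,0,L[3]]),R3
for s in itertools.product([1,-1],repeat=5):
    f=lambda L:np.concatenate([np.r_[fk(q,s,L)[0]-p,.3*(fk(q,s,L)[1]*Rn.from_quat(r).inv()).as_rotvec()] for q,p,r in D])
    r=least_squares(f,[.3,.4,.4,.25]);best.append((r.cost,s,r.x.round(4)))
for b in sorted(best,key=lambda b:b[0])[:3]:print(b)
```

```text
[ 0.99103448  0.91203511 -0.21221894  1.00759083 -0.26802622  1.89775317
 -0.61662244]
[ 0.44595248 -0.43321821  0.14810714]
(np.float64(0.0030274277830188564), (-1, -1, -1, -1, 1), array([0.2422, 0.332 , 0.5117, 0.1872]))
(np.float64(0.021294507380404164), (-1, -1, 1, -1, 1), array([ 0.2945,  0.0469,  0.595 , -0.0448]))
(np.float64(0.040055151806554), (-1, 1, -1, -1, 1), array([0.2156, 1.0582, 0.3006, 0.8729]))
```

View pics/w1.png

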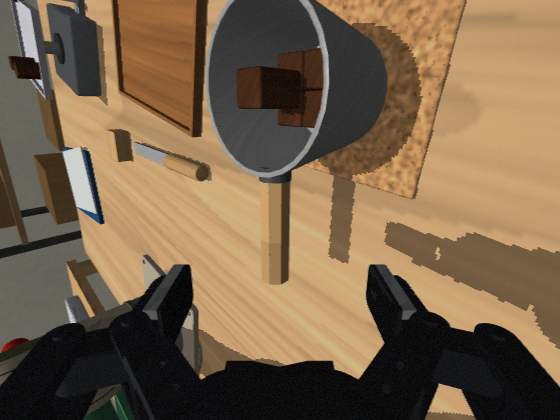

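```bash
cat > kin.py <<'E'
from h import *
from scipy.optimize import least_squares
E=lambda a,t:Rn.from_euler(a,t)
def fk(q,L):
    R1=E('z',-q[0])*E('y',q[1]);R2=R1*E('z',-q[2])*E('y',q[3]);R3a=R2*E('z',-q[4])*E('y',q[5]);R3=R3a*E('z',-q[6]+np.pi/2)
    p=np.array([0,0,L[0]])+R1.apply([L[4],0,L[1]])+R2.apply([L[5],0,L[2]])+R3a.apply([L[6],0,L[3]])
    return p,R3
def err(q,L,p,r): P,R=fk(q,L);return np.r_[P-p,.3*(R*r.inv()).as_rotvec()]
def fit():
    D=[eval(l) for l in open('log.txt')]
    r=least_squares(lambda L:np.concatenate([err(q,L,np.array(p),Rn.from_quat(t)) for q,p,t in D]+[1e-3*(L[4:]-0)]),[.3,.4,.4,.25,0,0,0])
    return r.x,np.sqrt(2*r.cost/len(D))
LO=np.array([-2.6,-.5,-1.47,.16,-1.27,.06,-2.6]);HI=np.array([2.6,2.12,1.34,2.42,4.41,2.06,2.6])
def ik(p,R,L,q0):
    r=least_squares(lambda q:np.r_[err(q,L,p,Rn.from_matrix(R)),.003*(q-q0)],np.clip(q0,LO+.02,HI-.02),bounds=(LO+.01,HI-.01))
    return r.x,np.linalg.norm(err(r.x,L,p,Rn.from_matrix(R)))
E
python3 - <<'E'
from kin import *
L,e=fit();print(L.round(4),e)
D=[eval(l) for l in open('log.txt')]
for q,p,t in D: print(err(q,L,np.array(p),Rn.from_quat(t)).round(4))
q=np.array(D[-1][0]);y=np.radians(9)
g=np.array([.435,-.357,.076])
q,e=ik(*pose(g,y,.785),L,q);print(q.round(2),e)
q,e=ik(*pose(g+[0,0,.12],y,.785),L,q);print(q.round(2),e)
for yaw in (-.1,.15,.4,-.4):
  qq=q;print(yaw)
  h=np.array([np.cos(yaw),np.sin(yaw),0]);gt=np.array([.575,-.04,.17])-.09*h
  for a in np.linspace(.785,-1.5,9):
    qq,e=ik(*pose(gt,yaw,a),L,qq);print(round(a,2),qq.round(2),round(e,4))
plan([pose(g,y,.785)])
E
```

```text
[-0.3863  0.6468  0.233   0.591   0.0579 -0.7057  0.021 ] 0.01470441810127909
[ 0.0224  0.0045 -0.0036  0.     -0.      0.    ]
[ 0.0027 -0.0052  0.0036  0.     -0.      0.    ]
[-0.0055  0.0127  0.0038  0.     -0.      0.    ]
[-0.0035 -0.0069 -0.0039  0.     -0.     -0.    ]
[ 0.82  1.14 -0.31  0.53 -0.29  2.05 -0.87] 5.070106804985413e-05
[ 0.91  0.87 -0.32  0.95 -0.3   1.93 -0.81] 4.771088300020287e-05
-0.1
0.78 [ 0.54  1.08 -0.24  0.2  -0.61  2.05 -1.51] 0.0001
0.5 [ 0.48  0.93 -0.11  0.34 -0.42  1.99 -1.42] 0.0
0.21 [ 0.37  0.83  0.05  0.43 -0.26  1.94 -1.36] 0.0
-0.07 [ 0.23  0.78  0.23  0.46 -0.1   1.9  -1.3 ] 0.0
-0.36 [ 0.11  0.8   0.42  0.41  0.05  1.87 -1.26] 0.0
-0.64 [ 0.03  0.87  0.58  0.3   0.19  1.86 -1.21] 0.0
-0.93 [-0.32  1.14  0.37  0.17  0.62  2.03 -1.56] 0.0049
-1.21 [-0.32  1.23  0.45  0.17  0.73  2.05 -1.55] 0.0513
-1.5 [-0.28  1.3   0.53  0.17  0.81  2.05 -1.54] 0.1018
0.15
0.78 [ 0.45  1.06 -0.3   0.34 -0.51  2.05 -1.34] 0.0001
0.5 [ 0.39  0.92 -0.19  0.44 -0.33  1.98 -1.27] 0.0
0.21 [ 0.29  0.82 -0.05  0.48 -0.17  1.92 -1.22] 0.0
-0.07 [ 0.17  0.79  0.13  
[... 678 characters left out ...]
 -1.2 ] 0.0731
-1.21 [-0.46  1.08  0.28  0.17  0.75  1.96 -1.32] 0.1296
-1.5 [-0.54  1.18  0.25  0.17  0.92  2.04 -1.46] 0.1866
-0.4
0.78 [ 0.49  1.   -0.25  0.17 -0.56  1.94 -1.82] 0.0306
0.5 [ 0.44  0.92 -0.12  0.23 -0.43  1.94 -1.77] 0.0
0.21 [ 0.33  0.82  0.05  0.38 -0.27  1.92 -1.7 ] 0.0
-0.07 [ 0.18  0.78  0.24  0.48 -0.1   1.9  -1.65] 0.0
-0.36 [ 0.04  0.81  0.42  0.51  0.06  1.89 -1.61] 0.0
-0.64 [-0.05  0.9   0.56  0.45  0.23  1.91 -1.57] 0.0
-0.93 [-0.08  1.03  0.67  0.33  0.39  1.95 -1.5 ] 0.0
-1.21 [-0.06  1.17  0.78  0.17  0.56  1.97 -1.41] 0.0
-1.5 [-0.11  1.31  0.73  0.17  0.75  2.05 -1.5 ] 0.0479
[0.0011, -0.0035, 0.0994] [0.0, -0.0, -0.003] rows 2.4 -> [ 0.436 -0.361  0.08 ]
```

>>> {"api": "jog_arm", "payload": {"increments": [[0.001, -0.002, 0.05, 0, 0, 0, 1], [0.001, -0.003, 0.08, 0, 0, 0, 1], [0.001, -0.003, 0.099, 0, 0, 0, 1], [0.001, -0.003, 0.099, 0, 0, 0, 1], [0.001, -0.003, 0.099, 0, 0, 0, 1]], "grip_force": 100}}

```text
clock: 1.92
position: [0.4372, -0.3608, 0.0848]
ee_rot: [0.922, 0.073, -0.029, -0.379]
ft_force: [1.1, -0.3, 1.3]
grip_width: 0.999
grasp_force: 0.0
```

```bash
python3 -c "
from h import *
o=log();print(o['joint_pos'],o['position'])
c=cam('wrist');save(c,'w2.png')"
```

```text
[ 0.9766972   0.83425821 -0.23753907  1.28149795 -0.2712302   1.68204522
 -0.59513297] [ 0.43723507 -0.36080467  0.08475823]
```

View pics/w2.png

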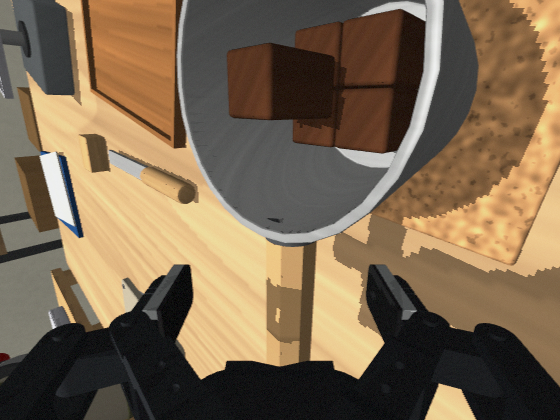

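>>> {"api": "jog_arm", "payload": {"increments": [[0, 0.003, 0.004, 0, 0, 0, 1], [0, 0.003, 0.004, 0, 0, 0, 0], [0, 0.003, 0.004, 0, 0, 0, -1], [0, 0.003, 0.004, 0, 0, 0, -1], [0, 0.003, 0.004, 0, 0, 0, -1]], "grip_force": 100}}

```text
clock: 2.38
position: [0.4369, -0.3602, 0.0773]
ee_rot: [0.921, 0.072, -0.03, -0.381]
ft_force: [0.5, 0.6, -0.2]
grip_width: 0.453
grasp_force: 0.0
```

>>> {"api": "jog_arm", "payload": {"increments": [[0, 0, 0, 0, 0, 0, -1], [0, 0, 0, 0, 0, 0, -1], [0, 0, 0, 0, 0, 0, -1], [0, 0, 0, 0, 0, 0, -1]]}}

```text
clock: 2.72
position: [0.4368, -0.3601, 0.0773]
ee_rot: [0.921, 0.072, -0.03, -0.381]
ft_force: [-1.3, -0.8, 1.2]
grip_width: 0.235
grasp_force: 98.8
```

```bash
python3 -c "
from h import *
o=log();print(o['joint_pos'],o['position'],o['ft_force'],o['torque'])
up=np.array([0,0,.1]);print(Rn.from_quat(o['ee_rot']).as_matrix().T@up)"
```

```text
[ 0.97687779  0.84511083 -0.236947    1.28273703 -0.27111164  1.67558418
 -0.59305501] [ 0.43680695 -0.36006433  0.07728026] [-1.29767301 -0.83787548  1.20781538] [-0.60507503  0.20441488  0.2306001 ]
[ 2.35789635e-06 -7.06543787e-02 -7.07669327e-02]
```

>>> {"api": "jog_arm", "payload": {"increments": [[0, -0.02, -0.02, 0, 0, 0, -1], [0, -0.04, -0.04, 0, 0, 0, -1], [0, -0.06, -0.06, 0, 0, 0, -1], [0, -0.08, -0.08, 0, 0, 0, -1], [0, -0.08, -0.08, 0, 0, 0, -1]]}}

```text
clock: 3.13
position: [0.4381, -0.3608, 0.1954]
ee_rot: [0.922, 0.073, -0.028, -0.379]
ft_force: [-2.4, -2.3, -3.4]
grip_width: 0.238
grasp_force: 113.0
```

```bash
python3 -c "
from h import *
log()"
```

>>> {"api": "jog_arm", "payload": {"increments": [[0, 0.0, -0.01, 0, 0, 0, -1], [0, 0.0, -0.02, 0, 0, 0, -1], [0, 0.0, -0.02, 0, 0, 0, -1]]}}

```text
clock: 3.38
position: [0.4389, -0.3749, 0.2043]
ee_rot: [0.921, 0.072, -0.03, -0.381]
ft_force: [-0.6, 3.3, -7.4]
grip_width: 0.241
grasp_force: 111.9
```

```bash
cat > kin2.py <<'E'
from kin import *
def frames(q):
    A=E('z',-q[0]);B=A*E('y',q[1]);C=B*E('z',-q[2]);D=C*E('y',q[3]);F=D*E('z',-q[4]);G=F*E('y',q[5]);H=G*E('z',-q[6]+np.pi/2);return A,B,C,D,F,G,H
def M(q):
    A,B,C,D,F,G,H=frames(q);m=[f.as_matrix() for f in (A,B,C,D,F,G)]
    # cols: A x,y,z ; B y, C xyz?, ...
    return np.c_[m[0],m[1][:,2],m[2][:,:2],m[3],m[4][:,:2],m[5][:,[0,2]]]
def fit(lam=1e-3):
    D=[eval(l) for l in open('log.txt')]
    A=np.vstack([M(np.array(d[0])) for d in D]);b=np.concatenate([d[1] for d in D])
    x0=np.array([0,0,.3,.38,0,0,0,0,.4,0,0,0,.2])
    S=np.diag(np.array([3,3,.3,.3,1,1,1,1,.3,1,1,1,.3])*lam)
    x=np.linalg.lstsq(np.r_[A,S],np.r_[b,S@x0],rcond=None)[0]
    print('params',x.round(4),'res',np.abs(A@x-b).max().round(4));return x
def fk(q,L): return M(q)@L,frames(q)[-1]
import kin;kin.fk=fk
E
python3 - <<'E'
from kin2 import *
o=log();print(o['joint_pos'],o['position'])
for l in(1e-1,1e-2,1e-3):fit(l)
E
```

```text
[ 0.98327054  0.74196012 -0.24272457  1.170597   -0.3036157   1.87694426
 -0.66355382] [ 0.43885303 -0.3749203   0.2042582 ]
params [ 0.0026 -0.0037  0.2598  0.4486 -0.0013 -0.0178 -0.     -0.0178  0.4909
 -0.0017 -0.0059  0.0047  0.321 ] res 0.001
params [ 0.0006 -0.0175  0.2586  0.4502 -0.0008 -0.0136  0.0018 -0.0136  0.49
 -0.0016 -0.0009  0.0006  0.32  ] res 0.0002
params [ 0.000e+00 -2.170e-02  2.582e-01  4.486e-01 -0.000e+00 -1.180e-02
  0.000e+00 -1.180e-02  4.900e-01 -0.000e+00 -4.000e-04  0.000e+00
  3.181e-01] res 0.0
```

Run:
```python
from kin2 import *
L=fit();np.save('L.npy',L)
q0=get_obs()['joint_pos']
def marg(q):return np.min(np.minimum(q-LO,HI-q))
for zt in (.15,.2):
 for yaw in np.arange(-.8,2.01,.2):
  h=np.array([np.cos(yaw),np.sin(yaw),0]);n=np.array([-h[1],h[0],0]);gt=np.array([.57,-.01,zt])-.09*h-.03*n
  out=[]
  for t in(-1.2,-1.5):
    b=min((ik(*pose(gt,yaw,t),L,s) for s in (q0,np.array([.2,.9,.5,1.,.6,1.5,-1.2]),np.array([-.3,1.2,.3,1.2,1.2,1.2,-1]),np.array([.5,.9,.8,1.5,2,1.,-.5]))),key=lambda b:b[1]-.02*min(.1,marg(b[0])))
    out.append((b[0].round(2).tolist(),round(b[1],4)))
  print(round(zt,2),round(yaw,2),*out)
```

```text
params [ 0.000e+00 -2.170e-02  2.582e-01  4.486e-01 -0.000e+00 -1.180e-02
  0.000e+00 -1.180e-02  4.900e-01 -0.000e+00 -4.000e-04  0.000e+00
  3.181e-01] res 0.0
0.15 -0.8 ([-0.75, 0.95, 0.57, 1.34, 0.17, 1.99, -2.51], np.float64(0.0001)) ([-1.03, 1.46, 1.21, 1.31, -0.07, 2.05, -1.98], np.float64(0.0122))
0.15 -0.6 ([-0.81, 0.86, 0.53, 1.48, 0.31, 1.86, -2.47], np.float64(0.0001)) ([-0.87, 1.08, 0.62, 1.41, 0.36, 2.0, -2.39], np.float64(0.0001))
0.15 -0.4 ([-0.85, 0.76, 0.47, 1.63, 0.46, 1.73, -2.46], np.float64(0.0001)) ([-0.93, 0.99, 0.57, 1.57, 0.49, 1.85, -2.42], np.float64(0.0001))
0.15 -0.2 ([-0.86, 0.66, 0.39, 1.77, 0.62, 1.62, -2.48], np.float64(0.0001)) ([-0.97, 0.89, 0.51, 1.73, 0.64, 1.72, -2.48], np.float64(0.0001))
0.15 -0.0 ([-0.83, 0.56, 0.29, 1.92, 0.8, 1.53, -2.51], np.float64(0.0001)) ([-0.98, 0.79, 0.43, 1.88, 0.82, 1.61, -2.56], np.float64(0.0001))
0.15 0.2 ([-0.76, 0.46, 0.18, 2.06, 0.99, 1.44, -2.53], np.float64(0.0001)) ([-1.14, 0.77, 0.56, 2.04, 0.91, 1.41, -2.59], np.float64(0.0001))
0.15 0.4 ([-0.68, 0.37, 0.09, 2.2, 1.18, 1.34, -2.55], np.float64(0.0001)) (
[... 2620 characters left out ...]
 ([1.3, 0.15, -1.46, 2.41, 2.18, 0.72, -2.39], np.float64(0.0232)) ([1.15, 1.41, -1.46, 2.41, 3.04, 1.68, -1.77], np.float64(0.0459))
0.2 1.4 ([1.49, 0.24, -1.46, 2.41, 2.71, 0.55, -2.59], np.float64(0.0184)) ([1.46, 1.43, -1.46, 2.41, 3.15, 1.11, -1.74], np.float64(0.0455))
0.2 1.6 ([-1.18, -0.43, 1.33, 2.41, 3.03, 0.25, -2.59], np.float64(0.0332)) ([1.65, 1.33, -1.46, 2.41, 3.26, 0.7, -1.88], np.float64(0.0148))
0.2 1.8 ([-1.18, -0.49, 1.33, 2.41, 3.17, 0.2, -2.59], np.float64(0.0405)) ([1.71, 1.34, -1.46, 2.34, 3.44, 0.41, -2.02], np.float64(0.0004))
0.2 2.0 ([1.66, 0.86, -1.46, 2.17, -1.26, 0.12, 2.29], np.float64(0.0019)) ([1.7, 1.39, -1.46, 2.22, 4.07, 0.15, -2.59], np.float64(0.0044))
```

Run:
```python
from kin2 import *
L=np.load('L.npy')
q0=get_obs()['joint_pos'];rng=np.random.default_rng(0)
S=[q0]+[LO+(HI-LO)*rng.random(7) for _ in range(6)]+[np.array([.5,.8,-.2,1.4,-.8,1.5,0]),np.array([.2,.8,-.5,1.6,-1,1.3,.5])]
def marg(q):return np.min(np.minimum(q-LO,HI-q))
def best(p):
    b=min((ik(*p,L,s) for s in S),key=lambda b:b[1]-.02*min(.1,marg(b[0])));return b[0].round(2).tolist(),round(b[1],4)
print(best(pose([.435,-.357,.076],.157,-.785)))
for yaw in np.arange(-.9,1.3,.3):
  h=np.array([np.cos(yaw),np.sin(yaw),0]);n=np.array([-h[1],h[0],0]);gt=np.array([.57,0,.15])-.09*h+.03*n
  print(round(yaw,2),best(pose(gt,yaw,1.2)),best(pose(gt,yaw,1.5)))
```

```text
([-0.85, 0.65, 1.24, 2.26, 0.35, 0.33, -1.52], np.float64(0.0001))
-0.9 ([1.16, 0.36, -0.99, 2.41, 4.33, 0.67, -0.38], np.float64(0.0038)) ([1.34, 0.9, -1.07, 2.41, 4.32, 0.73, 0.13], np.float64(0.0028))
-0.6 ([1.32, 0.53, -1.03, 2.26, -1.26, 0.76, -0.71], np.float64(0.0002)) ([1.39, 0.91, -1.02, 2.25, -1.26, 0.81, -0.43], np.float64(0.0001))
-0.3 ([0.88, 0.47, -0.5, 2.09, -1.1, 1.18, -0.72], np.float64(0.0001)) ([0.95, 0.71, -0.52, 2.05, -1.17, 1.32, -0.53], np.float64(0.0001))
-0.0 ([0.52, 0.55, -0.11, 1.89, -0.97, 1.51, -0.66], np.float64(0.0)) ([0.6, 0.75, -0.16, 1.84, -1.06, 1.68, -0.55], np.float64(0.0))
0.3 ([0.46, 0.68, -0.08, 1.66, -0.78, 1.73, -0.62], np.float64(0.0)) ([0.79, 0.92, -0.49, 1.58, -0.7, 1.77, -0.74], np.float64(0.0))
0.6 ([0.65, 0.85, -0.47, 1.42, -0.43, 1.85, -0.73], np.float64(0.0)) ([0.66, 1.03, -0.48, 1.35, -0.54, 2.01, -0.75], np.float64(0.0))
0.9 ([0.67, 1.03, -0.72, 1.21, -0.13, 2.05, -0.77], np.float64(0.0013)) ([0.87, 1.31, -1.08, 1.24, -0.08, 2.05, -1.08], np.float64(0.0442))
1.2 ([0.38, 0.91, -0.35, 1.22, -0.11, 2.05, -0.39], np.float64(0.0538)) ([0.62, 1.07, -0.7, 1.26, -0.1, 2.05, -0.68], np.float64(0.1169))
```

Run:
```python
from kin2 import *
L=np.load('L.npy')
q=get_obs()['joint_pos']
def go(p,yaw,t):
    global q
    q,e=ik(*pose(p,yaw,t),L,q);print(np.round(p,3),yaw,round(t,2),q.round(2),round(e,4))
for t in (.4,0,-.4,-.785): go([.435,-.357,.2],.157,t)
go([.435,-.357,.1],.157,-.785);go([.435,-.357,.076],.157,-.785)
for z in(.1,.2): go([.435,-.357,z],.157,-.785)
for f in np.linspace(.2,1,5): go(np.array([.435,-.357,.2])*(1-f)+f*np.array([.485,0,.2]),.157+.05*f,-.785+.785*f)
for t in np.linspace(.2,1.52,7): go([.485,0,.15],.2,t)
o=get_obs();P=o['position'];R=Rn.from_quat(o['ee_rot']).as_matrix();print(P+.006*R[:,2])
```

```text
[ 0.435 -0.357  0.2  ] 0.157 0.4 [ 0.93  0.47 -0.25  1.44 -0.15  1.55 -0.7 ] 0.0
[ 0.435 -0.357  0.2  ] 0.157 0 [ 0.84  0.24 -0.27  1.69  0.07  1.22 -0.86] 0.0
[ 0.435 -0.357  0.2  ] 0.157 -0.4 [ 0.73  0.08 -0.33  1.93  0.45  0.96 -1.23] 0.0
[ 0.435 -0.357  0.2  ] 0.157 -0.79 [ 0.61  0.05 -0.41  2.12  1.    0.93 -1.82] 0.0001
[ 0.435 -0.357  0.1  ] 0.157 -0.79 [ 0.57  0.24 -0.38  2.19  1.24  0.87 -2.13] 0.0
[ 0.435 -0.357  0.076] 0.157 -0.79 [ 0.56  0.29 -0.37  2.2   1.3   0.86 -2.2 ] 0.0
[ 0.435 -0.357  0.1  ] 0.157 -0.79 [ 0.57  0.24 -0.38  2.19  1.24  0.87 -2.13] 0.0
[ 0.435 -0.357  0.2  ] 0.157 -0.79 [ 0.59  0.05 -0.39  2.12  1.    0.93 -1.82] 0.0
[ 0.445 -0.286  0.2  ] 0.167 -0.63 [ 0.56  0.02 -0.43  2.08  0.75  0.99 -1.68] 0.0
[ 0.455 -0.214  0.2  ] 0.177 -0.47 [ 0.53  0.01 -0.47  2.02  0.54  1.06 -1.59] 0.0
[ 0.465 -0.143  0.2  ] 0.187 -0.31 [ 0.5   0.02 -0.5   1.97  0.36  1.12 -1.54] 0.0
[ 0.475 -0.071  0.2  ] 0.197 -0.16 [ 0.48  0.05 -0.54  1.91  0.2   1.17 -1.51] 0.0
[0.485 0.    0.2  ] 0.20700000000000002 0.0 [ 0.45  0.1  -0.57  1.86  0.06  1.2  -1.5 ] 0.0
[0.485 0.    0.15 ] 0.2 0.2 [ 0.54  0.2  -0.56  1.89 -0.1   1.13 -1.33] 0.0
[0.485 0.    0.15 ] 0.2 0.42 [ 0.65  0.28 -0.55  1.84 -0.27  1.2  -1.15] 0.0
[0.485 0.    0.15 ] 0.2 0.64 [ 0.74  0.39 -0.56  1.8  -0.4   1.29 -1.02] 0.0
[0.485 0.    0.15 ] 0.2 0.86 [ 0.81  0.52 -0.57  1.75 -0.49  1.39 -0.92] 0.0
[0.485 0.    0.15 ] 0.2 1.08 [ 0.85  0.66 -0.58  1.7  -0.57  1.48 -0.86] 0.0
[0.485 0.    0.15 ] 0.2 1.3 [ 0.89  0.81 -0.59  1.66 -0.63  1.58 -0.82] 0.0
[0.485 0.    0.15 ] 0.2 1.52 [ 0.91  0.95 -0.61  1.62 -0.7   1.67 -0.79] 0.0
[ 0.43819514 -0.37073706  0.20000758]
```

>>> {"api": "jog_arm", "payload": {"increments": [[0, 0, 0.02, 0, 0, 0, -1], [0, 0.03, 0.05, 0, 0, 0, -1], [0, 0.05, 0.07, 0, 0, 0, -1], [0, 0.07, 0.09, 0, 0, 0, -1], [0, 0.08, 0.1, 0, 0, 0, -1]]}}

```text
clock: 3.8
position: [0.4346, -0.3579, 0.0738]
ee_rot: [0.92, 0.072, -0.032, -0.384]
ft_force: [-6.8, 8.0, 31.4]
grip_width: 0.24
grasp_force: 110.9
```

>>> {"api": "jog_arm", "payload": {"increments": [[0, 0, 0, 0, 0, 0, -1], [0, 0, 0, 0, 0, 0, 0], [0, 0, 0, 0, 0, 0, 1], [0, 0, 0, 0, 0, 0, 1], [0, 0, 0, 0, 0, 0, 1]]}}

```text
clock: 4.22
position: [0.437, -0.3601, 0.0777]
ee_rot: [0.921, 0.072, -0.03, -0.381]
ft_force: [0.1, 0.2, -0.1]
grip_width: 0.796
grasp_force: 0.0
```

Run:
```python
from h import *
o=get_obs();P=o['position'];R=Rn.from_quat(o['ee_rot']).as_matrix();print(P,P+.006*R[:,2],o['grip_width'],o['ft_force'])
g=np.array([.436,-.357,.075]);y=.157;n=np.array([-np.sin(y),np.cos(y),0])
plan([pose(g+.07*(np.array([0,0,1])-n),y,.785),pose(g+[0,0,.18],y,.2),pose(g+.1*(n+[0,0,1]),y,-.4),pose(g+.08*(n+[0,0,1]),y,-.785),pose(g,y,-.785)])
```

```text
[ 0.43698383 -0.36007146  0.07766876] [ 0.43632489 -0.35588641  0.07342009] 0.7958600172274181 [ 0.06793863  0.1797863  -0.07713926]
[-0.0004, -0.0002, -0.1009] [0.001, -0.001, 0.0] rows 2.4 -> [ 0.448 -0.43   0.149]
[-0.0, -0.1306, -0.0273] [-0.585, 0.0, 0.0] rows 4.7 -> [ 0.436 -0.358  0.261]
[0.0, -0.0855, 0.0993] [-0.6, 0.0, -0.0] rows 4.8 -> [ 0.42  -0.256  0.181]
[-0.0, 0.0084, 0.0266] [-0.385, 0.0, -0.0] rows 3.1 -> [ 0.423 -0.274  0.159]
[0.0, 0.0, 0.1131] [0.0, 0.0, 0.0] rows 2.7 -> [ 0.435 -0.353  0.079]
```

>>> {"api": "jog_arm", "payload": {"increments": [[0, 0, -0.03, 0, 0, 0, 1], [0, 0, -0.06, 0, 0, 0, 1], [0, 0, -0.1, 0, 0, 0, 1], [0, 0, -0.1, 0, 0, 0, 1]]}}

```text
clock: 4.55
position: [0.4485, -0.4351, 0.1534]
ee_rot: [0.923, 0.072, -0.027, -0.377]
ft_force: [-0.5, -0.1, 1.1]
grip_width: 0.995
grasp_force: 0.0
```

>>> {"api": "jog_arm", "payload": {"increments": [[0, -0.131, -0.027, -0.585, 0, 0, 1], [0, -0.131, -0.027, -0.585, 0, 0, 1], [0, -0.131, -0.027, -0.585, 0, 0, 1], [0, -0.131, -0.027, -0.585, 0, 0, 1], [0, -0.131, -0.027, -0.585, 0, 0, 1]]}}

```text
clock: 4.97
position: [0.4384, -0.3556, 0.2663]
ee_rot: [0.992, 0.08, -0.004, -0.101]
ft_force: [0.6, 0.3, -0.1]
grip_width: 0.999
grasp_force: 0.0
```

>>> {"api": "jog_arm", "payload": {"increments": [[0, -0.085, 0.05, -0.6, 0, 0, 1], [0, -0.085, 0.08, -0.6, 0, 0, 1], [0, -0.0855, 0.099, -0.6, 0, 0, 1], [0, -0.0855, 0.099, -0.6, 0, 0, 1], [0, -0.0855, 0.099, -0.6, 0, 0, 1]]}}

```text
clock: 5.38
position: [0.4191, -0.2504, 0.1801]
ee_rot: [0.978, 0.079, 0.016, 0.193]
ft_force: [0.2, -1.6, 0.5]
grip_width: 0.999
grasp_force: 0.0
```

>>> {"api": "jog_arm", "payload": {"increments": [[0, 0.008, 0.027, -0.385, 0, 0, 1], [0, 0.008, 0.027, -0.385, 0, 0, 1], [0, 0.008, 0.027, -0.385, 0, 0, 1], [0, 0.008, 0.027, -0.385, 0, 0, 1], [0, 0.008, 0.027, -0.385, 0, 0, 1]]}}

```text
clock: 5.8
position: [0.4226, -0.2693, 0.1582]
ee_rot: [0.924, 0.075, 0.029, 0.375]
ft_force: [-0.0, 1.1, -0.9]
grip_width: 1.002
grasp_force: 0.0
```

Run:
```python
from h import *
o=log();print(o['joint_pos'].round(2))
c=cam('wrist');save(c,'w3.png')
g=np.array([.436,-.357,.076]);y=.157;plan([pose(g,y,-.785)])
```

```text
[ 0.49  0.07 -0.48  2.22  1.    1.   -2.03]
[-0.0006, 0.0057, 0.1147] [-0.016, -0.0, 0.002] rows 2.8 -> [ 0.435 -0.353  0.08 ]
```

View pics/w3.png

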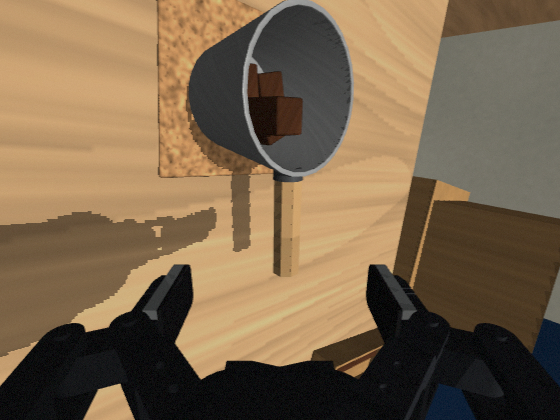

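>>> {"api": "jog_arm", "payload": {"increments": [[0, 0.003, 0.04, 0, 0, 0, 1], [0, 0.003, 0.08, 0, 0, 0, 1], [0, 0.003, 0.1, 0, 0, 0, 1], [0, 0.003, 0.114, 0, 0, 0, 1], [0, 0.003, 0.114, 0, 0, 0, 1]]}}

```text
clock: 6.27
position: [0.4337, -0.3542, 0.0781]
ee_rot: [0.925, 0.07, 0.027, 0.373]
ft_force: [-1.2, 0.8, -0.6]
grip_width: 0.999
grasp_force: 0.0
```

Run:
```python
from h import *
o=log();c=cam('wrist')
g=np.array([.436,-.357,.076]);y=.157;plan([pose(g,y,-.785)])
hs=cv2.cvtColor(c['color'],cv2.COLOR_RGB2HSV)[285:360:15]
X=c['X'];R=Rn.from_quat(o['ee_rot']).as_matrix();Y=(X-o['position'])@R
for v in range(280,350,15):
    m=(Y[v,:,2]<.03)&(Y[v,:,2]>-.02)&(np.arange(560)>200)&(np.arange(560)<365)
    print(v,np.where(m)[0][[0,-1]] if m.any() else None, (Y[v][m][:,1].min(),Y[v][m][:,1].max(),np.median(Y[v][m][:,2])) if m.any() else '')
```

```text
[0.0008, 0.0007, -0.0007] [-0.017, 0.003, -0.002] rows 0.1 -> [ 0.435 -0.353  0.08 ]
280 [257 306] (np.float64(-0.009177580218214666), np.float64(0.012391437462673049), np.float64(-0.006174112201236821))
295 [257 305] (np.float64(-0.009337904598574023), np.float64(0.012228622605505883), np.float64(-0.006060688292489178))
310 [257 304] (np.float64(-0.009553259564850853), np.float64(0.011867711993439339), np.float64(-0.006026855668518813))
325 [257 304] (np.float64(-0.009749192442670402), np.float64(0.012127155728245386), np.float64(-0.005866969312899907))
340 [258 303] (np.float64(-0.009365846436005739), np.float64(0.01185415457190341), np.float64(-0.006050326653396627))
```

>>> {"api": "jog_arm", "payload": {"increments": [[0, 0.001, 0, -0.016, 0, 0, 0], [0, 0.001, 0, -0.016, 0, 0, -1], [0, 0.001, 0, -0.016, 0, 0, -1], [0, 0.001, 0, -0.016, 0, 0, -1], [0, 0.001, 0, -0.016, 0, 0, -1]], "grip_force": 110}}

```text
clock: 6.73
position: [0.4359, -0.3518, 0.0807]
ee_rot: [0.921, 0.072, 0.03, 0.382]
ft_force: [0.5, -0.3, -0.2]
grip_width: 0.298
grasp_force: 0.0
```

>>> {"api": "jog_arm", "payload": {"increments": [[0, 0, 0, 0, 0, 0, -1], [0, 0, 0, 0, 0, 0, -1], [0, 0, 0, 0, 0, 0, -1], [0, 0, 0, 0, 0, 0, -1]]}}

```text
clock: 7.07
position: [0.436, -0.3523, 0.0811]
ee_rot: [0.921, 0.072, 0.03, 0.382]
ft_force: [-2.1, 1.8, 7.0]
grip_width: 0.231
grasp_force: 108.0
```

Run:
```python
from h import *
o=log();P=o['position'];R=Rn.from_quat(o['ee_rot']).as_matrix();print(P+.006*R[:,2],o['grip_width'],R.round(3))
y=.157
def gp(yaw,c,s,z):
    h=np.array([np.cos(yaw),np.sin(yaw),0]);n=np.array([-h[1],h[0],0]);return np.array([c[0],c[1],z])-.09*h+s*n
a=gp(.2,(.57,-.01),.04,.2)
print(a)
plan([pose([.436,-.357,.14],y,-.785),pose([.436,-.357,.2],y,-.785),pose([.455,-.2,.21],.17,-.5),pose([.475,-.06,.21],.19,-.2),pose(a,.2,.2),pose(a-[0,0,.02],.2,.6),pose(a-[0,0,.035],.2,1.),pose(a-[0,0,.05],.2,1.2),pose(a-[0,0,.05],.2,1.3),pose(a-[0,0,.05],.2,1.4),pose(a-[0,0,.05],.2,1.5)])
```

```text
[ 0.43667293 -0.35651433  0.07687406] 0.23100953519430614 [[ 0.988  0.11   0.111]
 [ 0.156 -0.697 -0.7  ]
 [ 0.001  0.708 -0.706]]
[0.47384723 0.01132242 0.2       ]
[-0.0007, 0.045, -0.0443] [0.002, -0.0, -0.001] rows 1.5 -> [ 0.435 -0.353  0.144]
[0.0, 0.0424, -0.0424] [0.0, 0.0, 0.0] rows 1.4 -> [ 0.435 -0.353  0.204]
[0.0433, -0.0988, -0.1143] [0.285, 0.008, -0.01] rows 3.8 -> [ 0.455 -0.197  0.215]
[0.0434, -0.1163, -0.0643] [0.3, 0.007, -0.019] rows 3.4 -> [ 0.475 -0.059  0.216]
[0.0123, -0.0685, -0.0037] [0.4, -0.0, -0.01] rows 3.2 -> [0.474 0.01  0.206]
[0.0, 0.0063, 0.0201] [0.4, 0.0, -0.0] rows 3.2 -> [0.475 0.008 0.185]
[0.0, 0.0108, 0.0129] [0.4, 0.0, -0.0] rows 3.2 -> [0.475 0.006 0.168]
[-0.0, 0.0138, 0.0082] [0.2, -0.0, 0.0] rows 1.6 -> [0.475 0.006 0.152]
[-0.0, 0.0006, 0.0] [0.1, 0.0, -0.0] rows 0.8 -> [0.475 0.006 0.152]
[0.0, 0.0006, 0.0] [0.1, -0.0, 0.0] rows 0.8 -> [0.475 0.006 0.151]
[0.0, 0.0006, 0.0] [0.1, 0.0, -0.0] rows 0.8 -> [0.475 0.005 0.15 ]
```

>>> {"api": "jog_arm", "payload": {"increments": [[0, 0.02, -0.02, 0, 0, 0, -1], [0, 0.04, -0.04, 0, 0, 0, -1], [0, 0.06, -0.06, 0, 0, 0, -1], [0, 0.087, -0.087, 0, 0, 0, -1], [0, 0.087, -0.087, 0, 0, 0, -1]]}}

```text
clock: 7.48
position: [0.438, -0.3525, 0.21]
ee_rot: [0.92, 0.072, 0.033, 0.384]
ft_force: [-0.1, -1.7, -0.5]
grip_width: 0.234
grasp_force: 113.6
```

>>> {"api": "jog_arm", "payload": {"increments": [[0.01, -0.025, -0.029, 0.07, 0.002, -0.002, -1], [0.02, -0.05, -0.057, 0.14, 0.004, -0.005, -1], [0.032, -0.074, -0.086, 0.21, 0.006, -0.007, -1], [0.043, -0.099, -0.114, 0.285, 0.008, -0.01, -1], [0.043, -0.099, -0.114, 0.285, 0.008, -0.01, -1]]}}

```text
clock: 7.9
position: [0.457, -0.1901, 0.2146]
ee_rot: [0.966, 0.085, 0.023, 0.244]
ft_force: [2.3, 0.6, -3.3]
grip_width: 0.231
grasp_force: 113.8
```

>>> {"api": "jog_arm", "payload": {"increments": [[0.011, -0.029, -0.016, 0.075, 0.002, -0.005, -1], [0.022, -0.058, -0.032, 0.15, 0.004, -0.01, -1], [0.033, -0.087, -0.048, 0.225, 0.005, -0.014, -1], [0.043, -0.116, -0.064, 0.3, 0.007, -0.019, -1], [0.043, -0.116, -0.064, 0.3, 0.007, -0.019, -1]]}}

```text
clock: 8.32
position: [0.4754, -0.0535, 0.214]
ee_rot: [0.991, 0.097, 0.01, 0.096]
ft_force: [-0.8, -1.0, -4.7]
grip_width: 0.231
grasp_force: 114.8
```

>>> {"api": "jog_arm", "payload": {"increments": [[0.003, -0.017, -0.001, 0.08, 0, -0.002, -1], [0.005, -0.034, -0.002, 0.16, 0, -0.004, -1], [0.008, -0.05, -0.003, 0.24, 0, -0.006, -1], [0.012, -0.068, -0.004, 0.32, 0, -0.01, -1], [0.012, -0.068, -0.004, 0.4, 0, -0.01, -1]]}}

```text
clock: 8.73
position: [0.4729, 0.0133, 0.2039]
ee_rot: [0.99, 0.101, -0.011, -0.101]
ft_force: [0.7, 1.4, -1.9]
grip_width: 0.231
grasp_force: 116.4
```

>>> {"api": "jog_arm", "payload": {"increments": [[0, 0.001, 0.004, 0.08, 0, 0, -1], [0, 0.002, 0.008, 0.16, 0, 0, -1], [0, 0.004, 0.012, 0.24, 0, 0, -1], [0, 0.005, 0.016, 0.32, 0, 0, -1], [0, 0.006, 0.02, 0.4, 0, 0, -1]]}}

```text
clock: 9.15
position: [0.4736, 0.0071, 0.1829]
ee_rot: [0.95, 0.095, -0.03, -0.295]
ft_force: [2.7, -0.4, -2.8]
grip_width: 0.231
grasp_force: 116.3
```

Run:
```python
from h import *
o=log();P=o['position'];R=Rn.from_quat(o['ee_rot']).as_matrix();print(o['joint_pos'].round(2),P+.006*R[:,2],R[:,2],o['grip_width'],o['torque'])
a=np.array([.474,.011,.2]);c=cam('scene');save(c,'s2.png')
plan([pose(a-[0,0,.035],.2,1.),pose(a-[0,0,.05],.2,1.2),pose(a-[0,0,.05],.2,1.3),pose(a-[0,0,.05],.2,1.4),pose(a-[0,0,.05],.2,1.5)])
```

```text
[ 0.67  0.3  -0.5   1.82 -0.43  1.32 -1.03] [0.47290242 0.01044788 0.17792139] [-0.1122942   0.55472118 -0.82442369] 0.2312915344217764 [-1.5635126   1.30785812  0.94648754]
[0.0025, 0.0066, 0.0104] [0.392, -0.001, -0.006] rows 3.1 -> [0.475 0.006 0.168]
[-0.0, 0.0138, 0.0082] [0.2, -0.0, 0.0] rows 1.6 -> [0.475 0.006 0.152]
[-0.0, 0.0006, 0.0] [0.1, 0.0, -0.0] rows 0.8 -> [0.475 0.005 0.152]
[0.0, 0.0006, 0.0] [0.1, -0.0, 0.0] rows 0.8 -> [0.475 0.005 0.151]
[0.0, 0.0006, 0.0] [0.1, 0.0, -0.0] rows 0.8 -> [0.475 0.005 0.15 ]
```

View pics/s2.png

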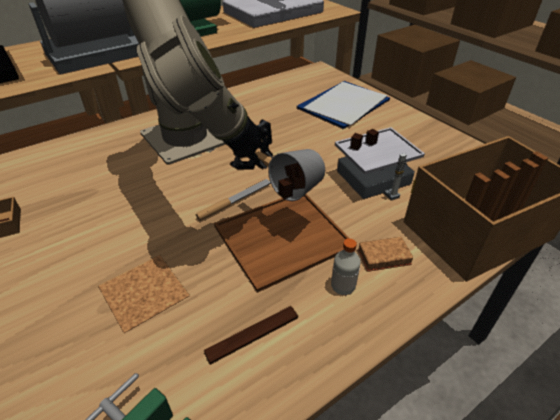

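>>> {"api": "jog_arm", "payload": {"increments": [[0, 0.002, 0.004, 0.08, 0, 0, -1], [0, 0.005, 0.008, 0.16, 0, 0, -1], [0, 0.01, 0.015, 0.24, 0, 0, -1], [0, 0.015, 0.022, 0.32, 0, 0, -1], [0, 0.02, 0.03, 0.39, 0, 0, -1]]}}

```text
clock: 9.62
position: [0.4737, 0.0076, 0.1467]
ee_rot: [0.876, 0.087, -0.048, -0.472]
ft_force: [0.0, -2.0, -1.7]
grip_width: 0.233
grasp_force: 117.5
```

Run:
```python
from h import *
o=log();P=o['position'];R=Rn.from_quat(o['ee_rot']).as_matrix();print(o['joint_pos'].round(2),P+.006*R[:,2])
a=np.array([.474,.011,.12])
plan([pose(a,.2,1.15),pose(a,.2,1.25),pose(a,.2,1.35),pose(a,.2,1.45)])
```

```text
[ 0.77  0.57 -0.49  1.77 -0.59  1.43 -0.84] [0.47274924 0.01249466 0.14338028]
[0.001, 0.0214, 0.0115] [0.16, -0.0, -0.001] rows 1.3 -> [0.475 0.006 0.122]
[0.0, 0.0006, 0.0] [0.1, -0.0, 0.0] rows 0.8 -> [0.475 0.005 0.122]
[-0.0, 0.0006, 0.0] [0.1, -0.0, -0.0] rows 0.8 -> [0.475 0.005 0.121]
[0.0, 0.0006, 0.0] [0.1, 0.0, 0.0] rows 0.8 -> [0.475 0.005 0.121]
```

>>> {"api": "jog_arm", "payload": {"increments": [[0, 0.005, 0.003, 0.03, 0, 0, -1], [0, 0.01, 0.006, 0.06, 0, 0, -1], [0, 0.016, 0.009, 0.1, 0, 0, -1], [0, 0.021, 0.011, 0.13, 0, 0, -1], [0, 0.021, 0.011, 0.16, 0, 0, -1]]}}

```text
clock: 10.03
position: [0.4738, 0.0057, 0.1226]
ee_rot: [0.835, 0.083, -0.055, -0.54]
ft_force: [-1.2, 0.2, -1.3]
grip_width: 0.226
grasp_force: 115.1
```

>>> {"api": "jog_arm", "payload": {"increments": [[0, 0, 0, 0.03, 0, 0, -1], [0, 0, 0, 0.05, 0, 0, -1], [0, 0, 0, 0.06, 0, 0, -1], [0, 0, 0, 0.08, 0, 0, -1], [0, 0, 0, 0.1, 0, 0, -1]]}}

```text
clock: 10.45
position: [0.4746, 0.006, 0.1244]
ee_rot: [0.807, 0.081, -0.058, -0.582]
ft_force: [-0.5, 0.9, -2.5]
grip_width: 0.226
grasp_force: 115.2
```

>>> {"api": "jog_arm", "payload": {"increments": [[0, 0, 0, 0.02, 0, 0, -1], [0, 0, 0, 0.04, 0, 0, -1], [0, 0, 0, 0.06, 0, 0, -1], [0, 0, 0, 0.08, 0, 0, -1], [0, 0, 0, 0.1, 0, 0, -1]]}}

```text
clock: 10.87
position: [0.4744, 0.0059, 0.124]
ee_rot: [0.776, 0.078, -0.062, -0.622]
ft_force: [-0.8, 0.1, -1.4]
grip_width: 0.231
grasp_force: 115.2
```

>>> {"api": "jog_arm", "payload": {"increments": [[0, 0, 0, 0.02, 0, 0, -1], [0, 0, 0, 0.04, 0, 0, -1], [0, 0, 0, 0.06, 0, 0, -1], [0, 0, 0, 0.08, 0, 0, -1], [0, 0, 0, 0.1, 0, 0, -1]]}}

```text
clock: 11.28
position: [0.4744, 0.0059, 0.1241]
ee_rot: [0.744, 0.075, -0.066, -0.66]
ft_force: [0.7, -0.8, -1.6]
grip_width: 0.228
grasp_force: 115.3
```

>>> {"api": "jog_arm", "payload": {"increments": [[0, 0, 0, 0.03, 0, 0, -1], [0, 0, 0, 0.06, 0, 0, -1], [0, 0, 0, 0.06, 0, 0, -1], [0, 0, 0, 0.06, 0, 0, -1], [0, 0, 0, 0.06, 0, 0, -1]]}}

```text
clock: 11.7
position: [0.4745, 0.006, 0.1241]
ee_rot: [0.725, 0.073, -0.068, -0.682]
ft_force: [0.8, -0.1, -2.2]
grip_width: 0.23
grasp_force: 115.3
```

Run:
```python
from h import *
o=log();P=o['position'];R=Rn.from_quat(o['ee_rot']).as_matrix();print(o['joint_pos'].round(2),P+.006*R[:,2],R[:,2],o['torque'],o['grip_width'])
a=cam('scene');b=cam('wrist')
cv2.imwrite('pics/m3.png',np.hstack([cv2.resize(a['color'][100:340,130:450,::-1],(400,300)),cv2.resize(b['color'][...,::-1],(400,300))]))
```

```text
[ 0.85  0.94 -0.52  1.66 -0.73  1.66 -0.71] [0.47330814 0.01189235 0.12371691] [-0.19799617  0.97826875 -0.06154492] [-1.5113806  -0.15618366 -0.01599682] 0.23006297353243943
```

View pics/m3.png

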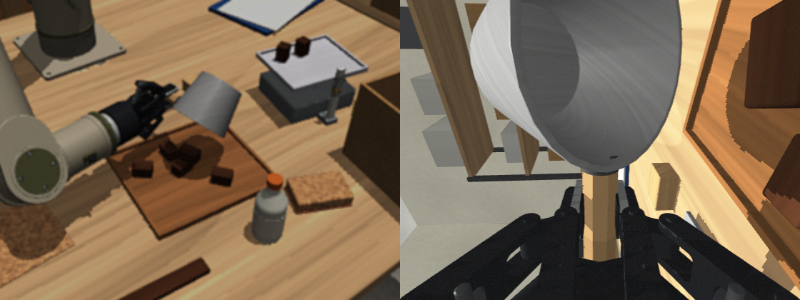

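Run:
```python
from h import *
a=np.array([.474,.011,0])
plan([pose(a+[0,0,.21],.2,1.45),pose(a+[0,0,.24],.2,.9),pose(a+[0,0,.24],.2,.35),pose([.47,-.07,.23],.19,-.1),pose([.453,-.21,.22],.17,-.45),pose([.4367,-.3565,.19],.157,-.783),pose([.4367,-.3565,.1],.157,-.783),pose([.4367,-.3565,.0775],.157,-.783)])
```

```text
[0.0006, -0.0862, -0.0063] [-0.059, -0.0, 0.001] rows 2.1 -> [0.475 0.005 0.211]
[0.0, -0.0329, -0.0027] [-0.55, -0.0, 0.0] rows 4.4 -> [0.475 0.006 0.244]
[-0.0, -0.0031, 0.0009] [-0.55, 0.0, 0.0] rows 4.4 -> [0.474 0.009 0.246]
[-0.02, 0.0746, -0.017] [-0.45, 0.001, 0.01] rows 3.6 -> [ 0.47  -0.069  0.236]
[-0.0431, 0.1305, 0.0237] [-0.35, -0.005, 0.019] rows 3.3 -> [ 0.453 -0.207  0.225]
[-0.0408, 0.1125, 0.0889] [-0.333, -0.008, 0.011] rows 3.6 -> [ 0.436 -0.352  0.194]
[0.0, -0.0635, 0.0638] [0.0, 0.0, 0.0] rows 2.2 -> [ 0.436 -0.352  0.104]
[0.0, -0.0159, 0.0159] [0.0, 0.0, 0.0] rows 0.5 -> [ 0.436 -0.352  0.082]
```

>>> {"api": "jog_arm", "payload": {"increments": [[0, -0.03, -0.002, 0, 0, 0, -1], [0, -0.06, -0.004, -0.03, 0, 0, -1], [0, -0.086, -0.006, -0.059, 0, 0, -1], [0, -0.086, -0.006, -0.059, 0, 0, -1]]}}

```text
clock: 12.13
position: [0.476, 0.0055, 0.2155]
ee_rot: [0.746, 0.078, -0.063, -0.658]
ft_force: [0.5, 0.1, -1.3]
grip_width: 0.23
grasp_force: 115.3
```

>>> {"api": "jog_arm", "payload": {"increments": [[0, -0.007, -0.001, -0.11, 0, 0, -1], [0, -0.013, -0.001, -0.22, 0, 0, -1], [0, -0.02, -0.002, -0.33, 0, 0, -1], [0, -0.027, -0.002, -0.44, 0, 0, -1], [0, -0.033, -0.003, -0.55, 0, 0, -1]]}}

```text
clock: 12.55
position: [0.4743, 0.006, 0.2441]
ee_rot: [0.897, 0.09, -0.042, -0.43]
ft_force: [0.2, -0.1, -3.0]
grip_width: 0.23
grasp_force: 115.1
```

>>> {"api": "jog_arm", "payload": {"increments": [[0, -0.001, 0, -0.11, 0, 0, -1], [0, -0.001, 0, -0.22, 0, 0, -1], [0, -0.002, 0, -0.33, 0, 0, -1], [0, -0.003, 0.001, -0.44, 0, 0, -1], [0, -0.003, 0.001, -0.55, 0, 0, -1]]}}

```text
clock: 12.97
position: [0.4737, 0.0091, 0.2458]
ee_rot: [0.98, 0.099, -0.016, -0.171]
ft_force: [0.1, 0.5, -2.5]
grip_width: 0.229
grasp_force: 115.0
```

>>> {"api": "jog_arm", "payload": {"increments": [[-0.004, 0.015, -0.003, -0.09, 0, 0.002, -1], [-0.008, 0.03, -0.007, -0.18, 0, 0.004, -1], [-0.012, 0.045, -0.01, -0.27, 0, 0.006, -1], [-0.016, 0.06, -0.014, -0.36, 0, 0.008, -1], [-0.02, 0.075, -0.017, -0.45, 0, 0.01, -1]]}}

```text
clock: 13.38
position: [0.4691, -0.0702, 0.2358]
ee_rot: [0.994, 0.095, 0.005, 0.052]
ft_force: [-0.7, -1.1, -3.4]
grip_width: 0.232
grasp_force: 114.9
```

>>> {"api": "jog_arm", "payload": {"increments": [[-0.009, 0.026, 0.005, -0.07, -0.001, 0.004, -1], [-0.017, 0.052, 0.009, -0.14, -0.002, 0.008, -1], [-0.026, 0.078, 0.014, -0.21, -0.003, 0.011, -1], [-0.034, 0.104, 0.019, -0.28, -0.004, 0.015, -1], [-0.043, 0.1305, 0.024, -0.35, -0.005, 0.019, -1]]}}

```text
clock: 13.8
position: [0.4516, -0.2083, 0.2245]
ee_rot: [0.971, 0.084, 0.019, 0.224]
ft_force: [-0.4, -0.6, -2.8]
grip_width: 0.232
grasp_force: 115.0
```

>>> {"api": "jog_arm", "payload": {"increments": [[-0.008, 0.022, 0.018, -0.066, -0.002, 0.002, -1], [-0.016, 0.045, 0.035, -0.133, -0.003, 0.004, -1], [-0.025, 0.068, 0.054, -0.2, -0.005, 0.007, -1], [-0.041, 0.112, 0.089, -0.333, -0.008, 0.011, -1], [-0.041, 0.112, 0.089, -0.333, -0.008, 0.011, -1]]}}

```text
clock: 14.22
position: [0.4336, -0.3531, 0.1911]
ee_rot: [0.921, 0.073, 0.028, 0.382]
ft_force: [-0.1, -0.4, -3.0]
grip_width: 0.232
grasp_force: 115.0
```

>>> {"api": "jog_arm", "payload": {"increments": [[0, 0, 0, 0, 0, 0, -1], [0, -0.03, 0.03, 0, 0, 0, -1], [0, -0.045, 0.045, 0, 0, 0, -1], [0, -0.06, 0.06, 0, 0, 0, -1], [0, -0.06, 0.06, 0, 0, 0, -1]]}}

```text
clock: 14.63
position: [0.4332, -0.3507, 0.104]
ee_rot: [0.922, 0.074, 0.027, 0.378]
ft_force: [-0.7, 0.7, -1.9]
grip_width: 0.23
grasp_force: 115.0
```

Run:
```python
from h import *
plan([pose([.4367,-.3565,.0785],.157,-.783)])
```

```text
[0.0027, -0.0135, 0.0166] [-0.005, 0.004, 0.004] rows 0.5 -> [ 0.436 -0.352  0.083]
```

>>> {"api": "jog_arm", "payload": {"increments": [[0.003, -0.004, 0.004, -0.005, 0.004, 0.004, -1], [0.003, -0.008, 0.009, -0.005, 0.004, 0.004, -1], [0.003, -0.012, 0.013, -0.005, 0.004, 0.004, -1], [0.003, -0.0145, 0.0165, -0.005, 0.004, 0.004, -1], [0.003, -0.0145, 0.0165, -0.005, 0.004, 0.004, -1]]}}

```text
clock: 15.05
position: [0.438, -0.3531, 0.0859]
ee_rot: [0.921, 0.071, 0.032, 0.382]
ft_force: [-0.5, -0.8, -2.5]
grip_width: 0.231
grasp_force: 115.0
```

>>> {"api": "jog_arm", "payload": {"increments": [[0, 0, 0, 0, 0, 0, -1], [0, 0, 0, 0, 0, 0, -1], [0, 0, 0, 0, 0, 0, -1]]}}

```text
clock: 15.3
position: [0.4385, -0.3532, 0.0868]
ee_rot: [0.921, 0.071, 0.033, 0.383]
ft_force: [-0.1, -0.4, -1.9]
grip_width: 0.231
grasp_force: 115.0
```

Run:
```python
from h import *
o=get_obs();P=o['position'];R=Rn.from_quat(o['ee_rot']).as_matrix();print(P+.006*R[:,2],o['ft_force'])
g=P+.006*R[:,2];y=.157;n=np.array([-np.sin(y),np.cos(y),0])
plan([pose(g+.07*(np.array([0,0,1])+n),y,-.785),pose(g+[0,.1,.2],y,-.3),pose([.45,-.12,.35],.05,0)])
```

```text
[ 0.43916064 -0.35734991  0.08252484] [-0.06404078 -0.39112213 -1.93600833]
[0.0004, 0.0003, -0.099] [0.003, -0.004, -0.004] rows 2.4 -> [ 0.428 -0.284  0.157]
[0.0156, 0.0743, -0.1116] [0.485, -0.0, 0.0] rows 3.9 -> [ 0.439 -0.256  0.288]
[0.0322, -0.1063, -0.1038] [0.3, -0.016, 0.106] rows 3.6 -> [ 0.45  -0.12   0.356]
```

Still about 5 mm above the mat; lower the rest, then release.

>>> {"api": "jog_arm", "payload": {"increments": [[0, -0.001, 0.001, 0, 0, 0, -1], [0, -0.002, 0.002, 0, 0, 0, -1], [0, -0.003, 0.003, 0, 0, 0, -1], [0, -0.004, 0.004, 0, 0, 0, -1], [0, -0.004, 0.004, 0, 0, 0, -1]]}}

```text
clock: 15.72
position: [0.4383, -0.3535, 0.0811]
ee_rot: [0.92, 0.071, 0.032, 0.383]
ft_force: [-2.7, 1.6, 5.5]
grip_width: 0.23
grasp_force: 115.9
```

>>> {"api": "jog_arm", "payload": {"increments": [[0, 0, 0, 0, 0, 0, -1], [0, 0, 0, 0, 0, 0, -1]]}}

```text
clock: 15.88
position: [0.4384, -0.3535, 0.0812]
ee_rot: [0.92, 0.071, 0.032, 0.383]
ft_force: [-3.1, 0.0, 5.1]
grip_width: 0.232
grasp_force: 115.8
```

Run:
```python
from h import *
o=get_obs();P=o['position'];R=Rn.from_quat(o['ee_rot']).as_matrix();print(P+.006*R[:,2],o['ft_force'],o['torque'])
c=cam('scene');save(c,'s4.png',(80,200,240,340),3)
```

```text
[ 0.43905655 -0.35768661  0.07695564] [-3.14699376  0.02909225  5.10925452] [ 0.18635932  0.4291668  -0.34358785]
```

View pics/s4.png

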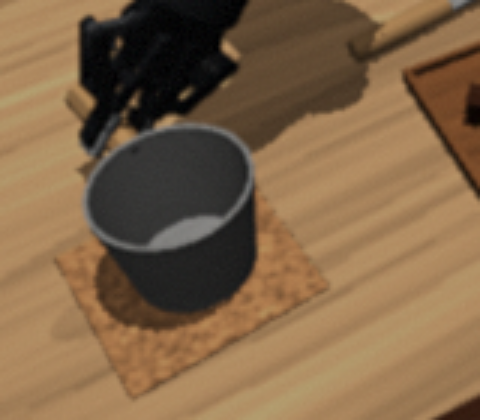

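Pot is empty and upright on the mat with contact. Release and retreat, then look at the tray from above.

>>> {"api": "jog_arm", "payload": {"increments": [[0, 0, 0, 0, 0, 0, 0], [0, 0, 0, 0, 0, 0, 1], [0, 0, 0, 0, 0, 0, 1], [0, 0, 0, 0, 0, 0, 1], [0, 0, 0, 0, 0, 0, 1]]}}

```text
clock: 16.35
position: [0.4385, -0.353, 0.0805]
ee_rot: [0.921, 0.071, 0.032, 0.382]
ft_force: [-0.1, -0.5, 0.3]
grip_width: 0.92
grasp_force: 0.0
```

>>> {"api": "jog_arm", "payload": {"increments": [[0, 0, -0.02, 0, 0, 0, 1], [0, 0, -0.06, 0, 0, 0, 1], [0, 0, -0.099, 0, 0, 0, 1], [0, 0, -0.099, 0, 0, 0, 1]]}}

```text
clock: 16.68
position: [0.4299, -0.2798, 0.1551]
ee_rot: [0.92, 0.073, 0.036, 0.383]
ft_force: [2.1, -0.1, 1.9]
grip_width: 1.001
grasp_force: 0.0
```

>>> {"api": "jog_arm", "payload": {"increments": [[0.016, 0.074, -0.112, 0.485, 0, 0, 1], [0.016, 0.074, -0.112, 0.485, 0, 0, 1], [0.016, 0.074, -0.112, 0.485, 0, 0, 1], [0.016, 0.074, -0.112, 0.485, 0, 0, 1], [0.016, 0.074, -0.112, 0.485, 0, 0, 1]]}}

```text
clock: 17.1
position: [0.441, -0.2531, 0.2889]
ee_rot: [0.985, 0.079, 0.019, 0.149]
ft_force: [0.3, -0.2, 1.0]
grip_width: 0.996
grasp_force: 0.0
```

>>> {"api": "jog_arm", "payload": {"increments": [[0.032, -0.106, -0.104, 0.3, -0.016, 0.106, 1], [0.032, -0.106, -0.104, 0.3, -0.016, 0.106, 1], [0.032, -0.106, -0.104, 0.3, -0.016, 0.106, 1], [0.032, -0.106, -0.104, 0.3, -0.016, 0.106, 1], [0.032, -0.106, -0.104, 0.3, -0.016, 0.106, 1]]}}

```text
clock: 17.52
position: [0.4502, -0.1148, 0.3525]
ee_rot: [1.0, 0.027, 0.005, 0.001]
ft_force: [1.1, -0.3, -0.7]
grip_width: 1.003
grasp_force: 0.0
```

```bash
cat > see.py <<'E'
from h import *
def proj(c,uv,zp):
    uv=np.asarray(uv,float);d=np.linalg.inv(c['K'])@np.c_[uv,np.ones(len(uv))].T; d=(c['R'].T@d).T; o=-c['R'].T@c['t']
    return o+d*((zp-o[2])/d[:,2])[:,None]
def blanks(c,xr,yr,zmin,zmax=.2,vmax=110):
    """dark raised points in a world region -> components with min-area rect of the top face"""
    X=c['X'];hs=cv2.cvtColor(c['color'],cv2.COLOR_RGB2HSV)
    m=(X[...,0]>xr[0])&(X[...,0]<xr[1])&(X[...,1]>yr[0])&(X[...,1]<yr[1])&(X[...,2]>zmin)&(X[...,2]<zmax)&(hs[...,2]<vmax)
    m=cv2.morphologyEx(m.astype(np.uint8),cv2.MORPH_OPEN,np.ones((3,3)))
    k,lab,st,ce=cv2.connectedComponentsWithStats(m)
    for i in range(1,k):
        if st[i,4]<60: continue
        P=X[lab==i];zt=np.percentile(P[:,2],90);T=P[P[:,2]>zt-.012]
        (cx,cy),s,a=cv2.minAreaRect((T[:,:2]*1000).astype(np.float32))
        print('px',ce[i].round().astype(int),'n',st[i,4],'c',round(cx/1000,4),round(cy/1000,4),'size',np.round(s,0),'ang',round(a,1),'ztop',round(zt,4))
E
python3 - <<'E'
from see import *
c=cam('top');blanks(c,(.44,.71),(-.15,.14),.018)
w=cam('wrist');a=c['color'][145:275,225:365,::-1]
cv2.imwrite('pics/t5.png',np.hstack([cv2.resize(a,(420,400)),cv2.resize(w['color'][...,::-1],(380,400))]))
print(get_obs()['position'])
E
```

```text
px [280 186] n 161 c 0.6306 0.0271 size [39. 26.] ang 39.9 ztop 0.035
px [297 212] n 254 c 0.5646 -0.0047 size [38. 26.] ang 21.2 ztop 0.0608
px [328 227] n 170 c 0.525 -0.0886 size [40. 26.] ang 48.6 ztop 0.0353
px [299 234] n 159 c 0.5119 -0.0163 size [24. 37.] ang 88.2 ztop 0.0355
[ 0.44883086 -0.1187728   0.34993679]
```

View pics/t5.png

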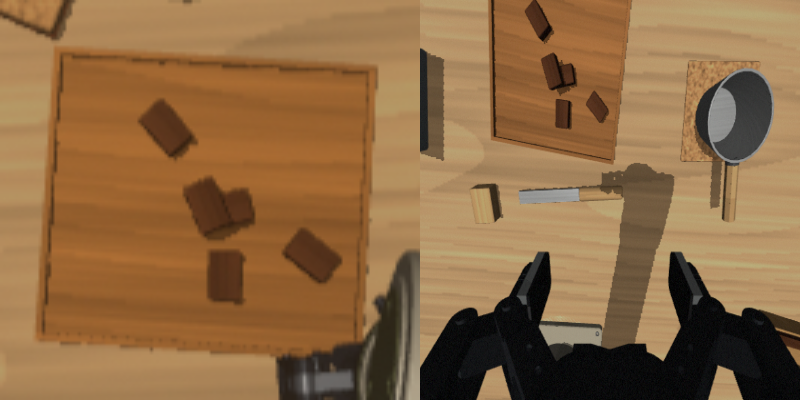

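```bash
cat >> see.py <<'E'
def longaxis(cx,cy,s,a):
    b=cv2.boxPoints(((cx,cy),s,a));e=[b[1]-b[0],b[2]-b[1]];v=max(e,key=np.linalg.norm);t=np.arctan2(v[1],v[0]);return (t+np.pi/2)%np.pi-np.pi/2
E
sed -i "s/'ztop',round(zt,4))/'ztop',round(zt,4),'yaw',round(longaxis(cx,cy,s,a),3))/" see.py
python3 - <<'E'
from see import *
from kin2 import *
L=np.load('L.npy');q0=get_obs()['joint_pos'];print(q0.round(2))
c=cam('top');blanks(c,(.44,.71),(-.15,.14),.018)
blanks(c,(.44,.62),(.24,.46),.118)
X=c['X'];m=(X[...,0]>.545)&(X[...,0]<.58)&(X[...,1]>.30)&(X[...,1]<.40);print('pan floor',np.median(X[m][:,2]))
for yaw in np.arange(-2.,2.1,.4):
    print(round(yaw,2),*[(ik(*pose(p,yaw),L,q0)[0].round(2).tolist(),round(ik(*pose(p,yaw),L,q0)[1],4)) for p in([.57,0,.03],[.54,.36,.13])])
E
```

```text
[ 0.66 -0.04 -0.48  1.69 -0.02  1.49 -1.34]
px [280 186] n 163 c 0.6307 0.0275 size [39. 26.] ang 37.1 ztop 0.0355 yaw 0.648
px [297 212] n 259 c 0.5646 -0.0048 size [38. 26.] ang 21.4 ztop 0.0607 yaw 0.373
px [328 227] n 171 c 0.5251 -0.0889 size [40. 26.] ang 51.0 ztop 0.0353 yaw 0.89
px [299 234] n 159 c 0.5119 -0.0162 size [24. 37.] ang 88.2 ztop 0.0353 yaw -0.032
px [132 247] n 158 c 0.4908 0.363 size [25. 26.] ang 1.5 ztop 0.1434 yaw -1.544
px [155 250] n 159 c 0.4818 0.3108 size [24. 26.] ang 21.6 ztop 0.1437 yaw -1.194
pan floor 0.10152618202468364
-2.0 ([-0.95, 1.0, 1.33, 1.94, -1.21, 1.21, -2.59], np.float64(0.0568)) ([1.28, -0.49, -1.46, 2.23, -1.26, 0.81, -2.59], np.float64(0.2571))
-1.6 ([-0.95, 0.82, 1.19, 1.86, -0.87, 1.09, -2.59], np.float64(0.0003)) ([-1.4, 0.9, 1.33, 1.79, -1.21, 1.28, -2.59], np.float64(0.1343))
-1.2 ([-0.55, 0.49, 0.57, 1.85, -0.33, 0.9, -2.59], np.float64(0.0002)) ([-1.43, 0.92, 1.33, 1.63, -1.0, 1.37, -2.59], np.float64(0.0506))
-0.8 ([0.15, 0.45, -0.28, 1.81, 0.15, 0.9, -2.57], np.float64(0.0001)) ([-1.36, 0.7, 1.03, 1.57, -0.62, 1.24, -2.59], 
[... 252 characters left out ...]
1, 0.26, 1.18, -2.41], np.float64(0.0001))
0.4 ([0.32, 0.49, -0.49, 1.8, 0.28, 0.92, -1.46], np.float64(0.0)) ([-0.24, 0.53, -0.56, 1.51, 0.3, 1.19, -2.03], np.float64(0.0001))
0.8 ([0.38, 0.5, -0.56, 1.8, 0.32, 0.93, -1.09], np.float64(0.0)) ([-0.2, 0.55, -0.62, 1.51, 0.33, 1.19, -1.65], np.float64(0.0))
1.2 ([0.43, 0.52, -0.63, 1.79, 0.37, 0.95, -0.72], np.float64(0.0)) ([-0.17, 0.56, -0.68, 1.5, 0.37, 1.2, -1.27], np.float64(0.0))
1.6 ([0.49, 0.54, -0.7, 1.79, 0.42, 0.96, -0.35], np.float64(0.0)) ([-0.13, 0.58, -0.74, 1.5, 0.4, 1.22, -0.89], np.float64(0.0))
2.0 ([0.54, 0.57, -0.77, 1.79, 0.47, 0.98, 0.01], np.float64(0.0001)) ([-0.09, 0.6, -0.79, 1.5, 0.44, 1.23, -0.52], np.float64(0.0))
```

```bash
cat >> see.py <<'E'
PAN=[(.5506,.2992),(.5601,.3484),(.5696,.3975),(.5018,.4157)]
E
python3 - <<'E'
from see import *
b=(.5646,-.0048)
plan([pose([*b,.14],.373),pose([*b,.054],.373),pose([*b,.2],.373)])
pk=pose([*b,.2],.373)
P=PAN[2];plan([pose([.567,.2,.2],.9),pose([*P,.2],1.38),pose([*P,.128],1.38)],pk)
E
```

```text
[0.1208, -0.1094, 0.2036] [0.003, -0.004, -0.323] rows 6.3 -> [ 0.565 -0.005  0.146]
[0.0, 0.0, 0.086] [0.0, 0.0, 0.0] rows 2.1 -> [ 0.565 -0.005  0.06 ]
[0.0, 0.0, -0.146] [0.0, 0.0, 0.0] rows 3.5 -> [ 0.565 -0.005  0.206]
[0.0769, -0.1898, 0.0] [0.0, 0.0, -0.527] rows 4.9 -> [0.567 0.2   0.206]
[0.1563, -0.1207, 0.0] [0.0, 0.0, -0.48] rows 4.7 -> [0.57  0.398 0.206]
[0.0, 0.0, 0.072] [0.0, 0.0, 0.0] rows 1.7 -> [0.57  0.398 0.134]
```

>>> {"api": "jog_arm", "payload": {"increments": [[0.06, -0.055, 0.1, 0, 0, -0.16, 0.2], [0.12, -0.109, 0.18, 0, 0, -0.323, 0.2], [0.12, -0.109, 0.18, 0, 0, -0.323, 0.2], [0.121, -0.109, 0.203, 0.003, -0.004, -0.323, 0.2], [0.121, -0.109, 0.203, 0.003, -0.004, -0.323, 0.2]]}}

```text
clock: 18.08
position: [0.5432, -0.0265, 0.1869]
ee_rot: [0.983, 0.185, 0.0, 0.0]
ft_force: [0.2, -1.1, -0.1]
grip_width: 0.602
grasp_force: 0.0
```

>>> {"api": "jog_arm", "payload": {"increments": [[0, 0, 0, 0, 0, 0, 0.2], [0, 0, 0, 0, 0, 0, 0.2], [0, 0, 0, 0, 0, 0, 0.2]]}}

```text
clock: 18.33
position: [0.5427, -0.0274, 0.1892]
ee_rot: [0.983, 0.185, -0.0, 0.0]
ft_force: [0.2, -0.2, 0.7]
grip_width: 0.602
grasp_force: 0.0
```

Run:
```python
from see import *
w=cam('wrist');save(w,'w6.png');o=get_obs();print(o['position'],o['grip_width'])
blanks(w,(.44,.71),(-.15,.14),.018)
b=(.5646,-.0048);plan([pose([*b,.14],.373)])
```

```text
[ 0.54301321 -0.02763287  0.19011469] 0.5995999008103722
px [260  80] n 1176 c 0.632 0.0267 size [40. 26.] ang 38.9 ztop 0.0328 yaw 0.679
px [272 170] n 2183 c 0.5662 -0.0051 size [40. 26.] ang 21.3 ztop 0.0585 yaw 0.372
px [258 219] n 1114 c 0.5123 -0.0179 size [26. 40.] ang 87.1 ztop 0.0326 yaw -0.051
px [338 259] n 2437 c 0.554 -0.0529 size [14. 23.] ang 74.7 ztop 0.1953 yaw -0.268
px [214 281] n 1332 c 0.5352 -0.0018 size [22. 14.] ang 63.0 ztop 0.1972 yaw 1.099
[0.0283, -0.0135, 0.0441] [0.001, -0.002, -0.002] rows 1.3 -> [ 0.565 -0.005  0.146]
```

View pics/w6.png

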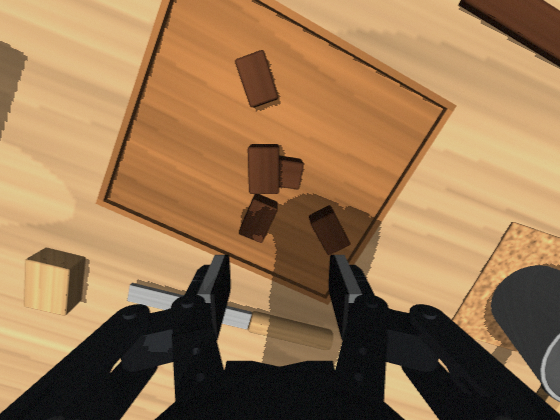

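>>> {"api": "jog_arm", "payload": {"increments": [[0.029, -0.013, 0.02, 0, 0, 0, 0.2], [0.029, -0.013, 0.05, 0, 0, 0, 0.2], [0.029, -0.013, 0.09, 0, 0, 0, 0.2], [0.029, -0.013, 0.12, 0, 0, 0, 0.2], [0.029, -0.013, 0.129, 0, 0, 0, 0.2]], "grip_force": 40}}

```text
clock: 18.8
position: [0.5633, -0.0052, 0.0574]
ee_rot: [0.983, 0.185, -0.002, 0.0]
ft_force: [-0.9, -1.5, -0.3]
grip_width: 0.598
grasp_force: 0.0
```

>>> {"api": "jog_arm", "payload": {"increments": [[0, 0, 0, 0, 0, 0, 0.2], [0, 0, 0, 0, 0, 0, -0.3], [0, 0, 0, 0, 0, 0, -1], [0, 0, 0, 0, 0, 0, -1], [0, 0, 0, 0, 0, 0, -1]]}}

```text
clock: 19.22
position: [0.5671, -0.0036, 0.0632]
ee_rot: [0.983, 0.185, 0.003, 0.001]
ft_force: [-1.0, -0.2, 8.7]
grip_width: 0.293
grasp_force: 40.7
```

>>> {"api": "jog_arm", "payload": {"increments": [[0, 0, 0, 0, 0, 0, -1], [0, 0, -0.03, 0, 0, 0, -1], [0, 0, -0.07, 0, 0, 0, -1], [0, 0, -0.11, 0, 0, 0, -1], [0, 0, -0.14, 0, 0, 0, -1]]}}

```text
clock: 19.63
position: [0.566, -0.0031, 0.2053]
ee_rot: [0.983, 0.186, 0.003, 0.0]
ft_force: [1.0, 0.2, 0.5]
grip_width: 0.294
grasp_force: 39.5
```

Run:
```python
from see import *
w=cam('wrist');o=get_obs();print(o['position'],o['grip_width'],o['joint_pos'].round(2))
blanks(w,(.44,.71),(-.15,.14),.018,.06)
P=PAN[2];plan([pose([.567,.2,.2],.9),pose([*P,.2],1.38),pose([*P,.13],1.38)])
```

```text
[ 0.56836463 -0.00281104  0.21079324] 0.29146327643052033 [ 0.43  0.29 -0.6   1.66  0.17  1.23 -1.4 ]
px [277 119] n 955 c 0.6323 0.0267 size [40. 25.] ang 39.2 ztop 0.0328 yaw 0.684
px [294 199] n 1080 c 0.5647 -0.021 size [26. 40.] ang 12.2 ztop 0.0327 yaw -1.359
px [276 227] n 178 c 0.5309 -0.0164 size [ 9. 27.] ang 20.2 ztop 0.0321 yaw -1.218
px [338 252] n 918 c 0.5261 -0.0894 size [41. 26.] ang 50.1 ztop 0.0327 yaw 0.874
[0.0726, -0.1894, 0.0047] [0.008, -0.01, -0.527] rows 4.9 -> [0.567 0.2   0.206]
[0.1563, -0.1207, 0.0] [0.0, 0.0, -0.48] rows 4.7 -> [0.57  0.398 0.206]
[0.0, 0.0, 0.07] [0.0, 0.0, 0.0] rows 1.7 -> [0.57  0.398 0.136]
```

>>> {"api": "jog_arm", "payload": {"increments": [[0.073, -0.189, 0.005, 0.008, -0.01, -0.527, -1], [0.073, -0.189, 0.005, 0.008, -0.01, -0.527, -1], [0.073, -0.189, 0.005, 0.008, -0.01, -0.527, -1], [0.073, -0.189, 0.005, 0.008, -0.01, -0.527, -1], [0.073, -0.189, 0.005, 0.008, -0.01, -0.527, -1]]}}

```text
clock: 20.1
position: [0.5641, 0.202, 0.1968]
ee_rot: [0.899, 0.439, -0.004, -0.003]
ft_force: [-0.0, 0.2, -0.1]
grip_width: 0.294
grasp_force: 39.5
```

>>> {"api": "jog_arm", "payload": {"increments": [[0.156, -0.121, 0, 0, 0, -0.48, -1], [0.156, -0.121, 0, 0, 0, -0.48, -1], [0.156, -0.121, 0, 0, 0, -0.48, -1], [0.156, -0.121, 0, 0, 0, -0.48, -1], [0.156, -0.121, 0, 0, 0, -0.48, -1]]}}

```text
clock: 20.52
position: [0.5656, 0.4002, 0.1966]
ee_rot: [0.769, 0.64, -0.003, -0.005]
ft_force: [0.4, 0.8, 0.2]
grip_width: 0.298
grasp_force: 39.5
```

>>> {"api": "jog_arm", "payload": {"increments": [[0, 0, 0, 0, 0, 0, -1], [0, 0, 0.03, 0, 0, 0, -1], [0, 0, 0.05, 0, 0, 0, -1], [0, 0, 0.05, 0, 0, 0, -1]]}}

```text
clock: 20.85
position: [0.5649, 0.3952, 0.142]
ee_rot: [0.771, 0.636, -0.007, -0.004]
ft_force: [-1.0, -0.6, -1.1]
grip_width: 0.298
grasp_force: 39.5
```

Run:
```python
from see import *
o=get_obs();print(o['position'],o['grip_width'],o['joint_pos'].round(2))
P=PAN[2];plan([pose([*P,.128],1.38)])
c=cam('wrist');save(c,'w7.png')
```

```text
[0.5648623  0.39516698 0.14200548] 0.29775916147927445 [-0.16  0.69 -0.79  1.36  0.48  1.31 -1.15]
[0.0032, 0.0043, 0.0079] [-0.015, 0.006, -0.0] rows 0.2 -> [0.57  0.398 0.134]
```

View pics/w7.png

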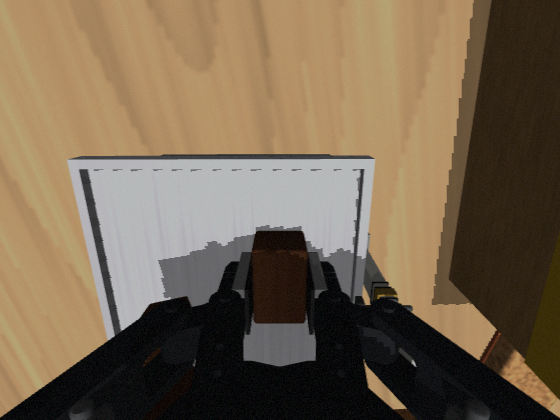

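>>> {"api": "jog_arm", "payload": {"increments": [[0.003, 0.004, 0.004, -0.014, 0.006, 0, -1], [0.003, 0.004, 0.007, -0.014, 0.006, 0, -1], [0.003, 0.004, 0.008, -0.014, 0.006, 0, -1], [0.003, 0.004, 0.008, -0.014, 0.006, 0, -1], [0.003, 0.004, 0.008, -0.014, 0.006, 0, -0.1]]}}

```text
clock: 21.32
position: [0.5705, 0.399, 0.1382]
ee_rot: [0.771, 0.636, 0.003, -0.001]
ft_force: [-0.3, 0.8, -0.1]
grip_width: 0.424
grasp_force: 0.0
```

>>> {"api": "jog_arm", "payload": {"increments": [[0, 0, 0, 0, 0, 0, -0.1], [0, 0, 0, 0, 0, 0, -0.1], [0, 0, -0.02, 0, 0, 0, -0.1], [0, 0, -0.06, 0, 0, 0, -0.1], [0, 0, -0.08, 0, 0, 0, -0.1]]}}

```text
clock: 21.73
position: [0.5704, 0.3991, 0.2212]
ee_rot: [0.771, 0.637, 0.004, -0.001]
ft_force: [1.5, 1.1, 1.4]
grip_width: 0.453
grasp_force: 0.0
```

Run:
```python
from see import *
c=cam('top');blanks(c,(.44,.65),(.24,.46),.108,.16)
w=cam('wrist');blanks(w,(.44,.65),(.24,.46),.108,.16)
blanks(c,(.44,.71),(-.15,.14),.018)
```

```text
px [119 213] n 200 c 0.5686 0.3961 size [41. 25.] ang 80.4 ztop 0.1236 yaw 1.404
px [156 250] n 171 c 0.4827 0.3115 size [26. 27.] ang 22.1 ztop 0.1375 yaw -1.186
px [278 217] n 1652 c 0.5705 0.3978 size [39. 26.] ang 79.2 ztop 0.1215 yaw 1.382
px [346 250] n 76 c 0.6216 0.3557 size [ 3. 20.] ang 76.7 ztop 0.1103 yaw -0.233
px [190 275] n 1417 c 0.4921 0.3641 size [26. 27.] ang 2.2 ztop 0.1353 yaw -1.533
px [355 268] n 339 c 0.6233 0.3477 size [11.  5.] ang 23.1 ztop 0.1406 yaw 0.404
px [280 186] n 157 c 0.6304 0.0272 size [39. 25.] ang 39.0 ztop 0.0349 yaw 0.681
px [323 212] n 159 c 0.563 -0.0777 size [39. 25.] ang 50.2 ztop 0.0353 yaw 0.877
px [300 213] n 160 c 0.5627 -0.0205 size [24. 40.] ang 11.6 ztop 0.0349 yaw -1.369
px [300 234] n 144 c 0.5107 -0.0162 size [25. 34.] ang 88.4 ztop 0.035 yaw -0.028
```

Run:
```python
from see import *
b=(.632,.0267);y=.684
plan([pose([.58,.22,.2],1.0),pose([*b,.12],y),pose([*b,.028],y)])
```

```text
[-0.1752, 0.0429, 0.0151] [0.005, -0.011, 0.38] rows 4.3 -> [0.58  0.22  0.206]
[-0.1346, 0.1482, 0.08] [0.0, 0.0, 0.316] rows 5.2 -> [0.632 0.027 0.126]
[0.0, 0.0, 0.092] [0.0, 0.0, 0.0] rows 2.2 -> [0.632 0.027 0.034]
```

>>> {"api": "jog_arm", "payload": {"increments": [[-0.175, 0.043, 0.005, 0.005, -0.011, 0.38, 0.2], [-0.175, 0.043, 0.005, 0.005, -0.011, 0.38, 0.2], [-0.175, 0.043, 0.005, 0.005, -0.011, 0.38, 0.2], [-0.175, 0.043, 0.015, 0.005, -0.011, 0.38, 0.2], [-0.175, 0.043, 0.015, 0.005, -0.011, 0.38, 0.2]]}}

```text
clock: 22.25
position: [0.5803, 0.2111, 0.2004]
ee_rot: [0.88, 0.476, -0.005, 0.002]
ft_force: [0.7, -0.5, -0.0]
grip_width: 0.597
grasp_force: 0.0
```

>>> {"api": "jog_arm", "payload": {"increments": [[-0.135, 0.148, 0.08, 0, 0, 0.316, 0.2], [-0.135, 0.148, 0.08, 0, 0, 0.316, 0.2], [-0.135, 0.148, 0.08, 0, 0, 0.316, 0.2], [-0.135, 0.148, 0.08, 0, 0, 0.316, 0.2], [-0.135, 0.148, 0.08, 0, 0, 0.316, 0.2]]}}

```text
clock: 22.67
position: [0.6285, 0.0293, 0.1242]
ee_rot: [0.942, 0.335, -0.003, 0.001]
ft_force: [1.2, 0.4, 1.0]
grip_width: 0.605
grasp_force: 0.0
```

>>> {"api": "jog_arm", "payload": {"increments": [[0, 0, 0, 0, 0, 0, 0.2], [0, 0, 0, 0, 0, 0, 0.2]]}}

```text
clock: 22.83
position: [0.6281, 0.0278, 0.1232]
ee_rot: [0.943, 0.333, -0.005, 0.001]
ft_force: [1.2, 0.9, -0.2]
grip_width: 0.598
grasp_force: 0.0
```

Run:
```python
from see import *
w=cam('wrist');blanks(w,(.44,.71),(-.15,.14),.018,.05)
b=(.632,.0267);y=.684
plan([pose([*b,.028],y)])
```

```text
px [283 213] n 1885 c 0.6325 0.0271 size [40. 26.] ang 39.7 ztop 0.0327 yaw 0.694
px [276 306] n 1718 c 0.5645 -0.0206 size [27. 40.] ang 12.4 ztop 0.0325 yaw -1.354
px [239 340] n 1331 c 0.5132 -0.0175 size [27. 40.] ang 87.0 ztop 0.0324 yaw -0.053
px [326 338] n 1198 c 0.5651 -0.077 size [39. 25.] ang 49.9 ztop 0.0326 yaw 0.872
[0.0011, 0.0057, 0.0903] [-0.001, 0.008, -0.002] rows 2.2 -> [0.632 0.027 0.034]
```

Run:
```python
from see import *
b=(.6325,.0271);y=.69;P=PAN[1]
plan([pose([.6,.2,.2],1.0),pose([*P,.2],1.38),pose([*P,.13],1.38)],pose([*b,.2],y))
```

```text
[0.085, -0.154, 0.0] [0.0, 0.0, -0.31] rows 4.2 -> [0.6   0.2   0.206]
[0.1033, -0.1138, 0.0] [0.0, 0.0, -0.38] rows 3.7 -> [0.56  0.348 0.206]
[0.0, 0.0, 0.07] [0.0, 0.0, 0.0] rows 1.7 -> [0.56  0.348 0.136]
```

>>> {"api": "jog_arm", "payload": {"increments": [[0.001, 0.006, 0.03, 0, 0.008, -0.006, 0.2], [0.001, 0.006, 0.06, 0, 0.008, -0.006, 0.2], [0.001, 0.006, 0.08, 0, 0.008, -0.006, 0.2], [0.001, 0.006, 0.09, 0, 0.008, -0.006, 0.2], [0.001, 0.006, 0.09, 0, 0.008, -0.006, 0.2]]}}

```text
clock: 23.3
position: [0.6311, 0.0286, 0.0332]
ee_rot: [0.941, 0.339, -0.001, -0.001]
ft_force: [-0.2, -0.6, 0.5]
grip_width: 0.601
grasp_force: 0.0
```

>>> {"api": "jog_arm", "payload": {"increments": [[0, 0, 0, 0, 0, 0, 0], [0, 0, 0, 0, 0, 0, -1], [0, 0, 0, 0, 0, 0, -1], [0, 0, 0, 0, 0, 0, -1], [0, 0, 0, 0, 0, 0, -1]]}}

```text
clock: 23.72
position: [0.6338, 0.0275, 0.0371]
ee_rot: [0.941, 0.338, 0.002, 0.0]
ft_force: [-0.4, 0.3, 7.6]
grip_width: 0.298
grasp_force: 41.1
```

>>> {"api": "jog_arm", "payload": {"increments": [[0, 0, -0.03, 0, 0, 0, -1], [0, 0, -0.07, 0, 0, 0, -1], [0, 0, -0.11, 0, 0, 0, -1], [0, 0, -0.15, 0, 0, 0, -1], [0, 0, -0.172, 0, 0, 0, -1]]}}

```text
clock: 24.13
position: [0.6338, 0.0274, 0.2131]
ee_rot: [0.941, 0.338, 0.003, 0.001]
ft_force: [1.5, 0.1, -0.7]
grip_width: 0.295
grasp_force: 40.1
```

>>> {"api": "jog_arm", "payload": {"increments": [[0.085, -0.154, 0, 0, 0, -0.31, -1], [0.085, -0.154, 0, 0, 0, -0.31, -1], [0.085, -0.154, 0, 0, 0, -0.31, -1], [0.085, -0.154, 0, 0, 0, -0.31, -1], [0.085, -0.154, 0, 0, 0, -0.31, -1]]}}

```text
clock: 24.55
position: [0.5969, 0.2083, 0.2086]
ee_rot: [0.875, 0.483, 0.002, -0.002]
ft_force: [-0.8, 1.7, 0.7]
grip_width: 0.295
grasp_force: 40.1
```

>>> {"api": "jog_arm", "payload": {"increments": [[0.103, -0.114, 0, 0, 0, -0.38, -1], [0.103, -0.114, 0, 0, 0, -0.38, -1], [0.103, -0.114, 0, 0, 0, -0.38, -1], [0.103, -0.114, 0, 0, 0, -0.38, -1], [0.103, -0.114, 0, 0, 0, -0.38, -1]]}}

```text
clock: 24.97
position: [0.5552, 0.3556, 0.2083]
ee_rot: [0.768, 0.64, 0.001, -0.002]
ft_force: [-1.1, 0.5, 0.1]
grip_width: 0.293
grasp_force: 40.1
```

>>> {"api": "jog_arm", "payload": {"increments": [[0, 0, 0, 0, 0, 0, -1], [0, 0, 0.03, 0, 0, 0, -1], [0, 0, 0.05, 0, 0, 0, -1], [0, 0, 0.05, 0, 0, 0, -1]]}}

```text
clock: 25.3
position: [0.5595, 0.3447, 0.1533]
ee_rot: [0.772, 0.635, -0.002, 0.0]
ft_force: [0.4, -0.1, -0.8]
grip_width: 0.298
grasp_force: 40.1
```

Run:
```python
from see import *
P=PAN[1];plan([pose([*P,.1225],1.38)]);print(get_obs()['position'])
```

```text
[0.0039, -0.0001, 0.0248] [-0.003, 0.004, -0.003] rows 0.6 -> [0.56  0.348 0.128]
[0.5595306  0.34466307 0.15329535]
```

Run:
```python
from see import *
P=PAN[1];b=(.5651,-.077);y=.872
plan([pose([.57,.16,.2],1.1),pose([*b,.16],y),pose([*b,.12],y)],pose([*P,.2],1.38))
```

```text
[-0.1831, 0.0454, 0.0] [0.0, 0.0, 0.28] rows 4.5 -> [0.57  0.16  0.206]
[-0.2134, 0.1031, 0.04] [0.0, 0.0, 0.228] rows 5.8 -> [ 0.565 -0.077  0.166]
[0.0, 0.0, 0.04] [0.0, 0.0, 0.0] rows 1.0 -> [ 0.565 -0.077  0.126]
```

>>> {"api": "jog_arm", "payload": {"increments": [[0.004, 0, 0.012, 0, 0.004, 0, -1], [0.004, 0, 0.02, 0, 0.004, 0, -1], [0.004, 0, 0.024, 0, 0.004, 0, -1], [0.004, 0, 0.024, 0, 0.004, 0, -1], [0.004, 0, 0.024, 0, 0.004, 0, -0.1]]}}

```text
clock: 25.72
position: [0.5607, 0.352, 0.1338]
ee_rot: [0.771, 0.636, 0.002, -0.001]
ft_force: [0.7, 0.6, 1.3]
grip_width: 0.42
grasp_force: 0.0
```

>>> {"api": "jog_arm", "payload": {"increments": [[0, 0, 0, 0, 0, 0, -0.1], [0, 0, 0, 0, 0, 0, -0.1], [0, 0, -0.02, 0, 0, 0, -0.1], [0, 0, -0.06, 0, 0, 0, -0.1], [0, 0, -0.08, 0, 0, 0, -0.1]]}}

```text
clock: 26.13
position: [0.5608, 0.3523, 0.2172]
ee_rot: [0.771, 0.637, 0.004, -0.001]
ft_force: [0.6, 0.2, 0.8]
grip_width: 0.45
grasp_force: 0.0
```

>>> {"api": "jog_arm", "payload": {"increments": [[-0.183, 0.045, 0.01, 0, 0, 0.28, 0.2], [-0.183, 0.045, 0.01, 0, 0, 0.28, 0.2], [-0.183, 0.045, 0.01, 0, 0, 0.28, 0.2], [-0.183, 0.045, 0.01, 0, 0, 0.28, 0.2], [-0.183, 0.045, 0.01, 0, 0, 0.28, 0.2]]}}

```text
clock: 26.55
position: [0.5708, 0.1576, 0.2025]
ee_rot: [0.854, 0.52, 0.001, -0.0]
ft_force: [1.1, -1.2, -0.4]
grip_width: 0.602
grasp_force: 0.0
```

>>> {"api": "jog_arm", "payload": {"increments": [[-0.18, 0.087, 0.034, 0, 0, 0.19, 0.2], [-0.18, 0.087, 0.034, 0, 0, 0.19, 0.2], [-0.18, 0.087, 0.034, 0, 0, 0.19, 0.2], [-0.18, 0.087, 0.034, 0, 0, 0.19, 0.2], [-0.18, 0.087, 0.034, 0, 0, 0.19, 0.2]]}}

```text
clock: 26.97
position: [0.5656, -0.0394, 0.1676]
ee_rot: [0.899, 0.439, 0.002, -0.001]
ft_force: [-0.0, 0.2, 0.2]
grip_width: 0.6
grasp_force: 0.0
```

>>> {"api": "jog_arm", "payload": {"increments": [[-0.033, 0.016, 0.04, 0, 0, 0.038, 0.2], [-0.033, 0.016, 0.04, 0, 0, 0.038, 0.2], [-0.033, 0.016, 0.04, 0, 0, 0.038, 0.2]]}}

```text
clock: 27.22
position: [0.5563, -0.0752, 0.1249]
ee_rot: [0.907, 0.42, -0.0, -0.003]
ft_force: [-0.0, -0.4, 0.2]
grip_width: 0.598
grasp_force: 0.0
```

Run:
```python
from see import *
c=cam('top');blanks(c,(.44,.65),(.24,.46),.105,.16)
w=cam('wrist');blanks(w,(.44,.71),(-.15,.14),.018,.05)
b=(.5651,-.077);y=.872
plan([pose([*b,.030],y)])
P=PAN[0]
plan([pose([.58,.1,.2],1.1),pose([*P,.2],1.38),pose([*P,.17],1.38)],pose([*b,.2],y))
```

```text
px [120 214] n 179 c 0.5683 0.3971 size [42. 24.] ang 81.6 ztop 0.1172 yaw 1.424
px [140 217] n 192 c 0.5591 0.3496 size [40. 24.] ang 79.7 ztop 0.1173 yaw 1.39
px [133 247] n 152 c 0.4913 0.3623 size [25. 25.] ang 88.1 ztop 0.1308 yaw 1.538
px [156 250] n 154 c 0.4819 0.3111 size [24. 27.] ang 21.2 ztop 0.1314 yaw -1.201
px [241 159] n 2071 c 0.5644 -0.0208 size [26. 40.] ang 12.3 ztop 0.0326 yaw -1.355
px [187 201] n 1961 c 0.5124 -0.0177 size [26. 40.] ang 87.1 ztop 0.0326 yaw -0.051
px [291 217] n 1807 c 0.5648 -0.078 size [40. 26.] ang 49.7 ztop 0.0327 yaw 0.868
[-0.0012, 0.0092, 0.0919] [-0.002, -0.006, 0.001] rows 2.2 -> [ 0.565 -0.077  0.036]
[0.1451, -0.1025, 0.0] [0.0, 0.0, -0.228] rows 4.3 -> [0.58  0.1   0.206]
[0.1642, -0.1166, 0.0] [0.0, 0.0, -0.28] rows 4.8 -> [0.551 0.299 0.206]
[0.0, 0.0, 0.03] [0.0, 0.0, 0.0] rows 0.7 -> [0.551 0.299 0.176]
```

>>> {"api": "jog_arm", "payload": {"increments": [[-0.001, 0.009, 0.03, 0, -0.005, 0, 0.2], [-0.001, 0.009, 0.06, 0, -0.005, 0, 0.2], [-0.001, 0.009, 0.08, 0, -0.005, 0, 0.2], [-0.001, 0.009, 0.09, 0, -0.005, 0, 0.2], [-0.001, 0.009, 0.09, 0, -0.005, 0, 0.2]]}}

```text
clock: 27.73
position: [0.5644, -0.076, 0.0365]
ee_rot: [0.906, 0.424, -0.001, -0.002]
ft_force: [0.2, 0.2, -0.5]
grip_width: 0.604
grasp_force: 0.0
```

>>> {"api": "jog_arm", "payload": {"increments": [[0, 0, 0, 0, 0, 0, 0], [0, 0, 0, 0, 0, 0, -1], [0, 0, 0, 0, 0, 0, -1], [0, 0, 0, 0, 0, 0, -1], [0, 0, 0, 0, 0, 0, -1]]}}

```text
clock: 28.15
position: [0.5661, -0.0777, 0.0393]
ee_rot: [0.906, 0.422, 0.001, 0.0]
ft_force: [0.3, 1.8, 6.1]
grip_width: 0.292
grasp_force: 40.9
```

>>> {"api": "jog_arm", "payload": {"increments": [[0, 0, -0.03, 0, 0, 0, -1], [0, 0, -0.07, 0, 0, 0, -1], [0, 0, -0.11, 0, 0, 0, -1], [0, 0, -0.15, 0, 0, 0, -1], [0, 0, -0.17, 0, 0, 0, -1]]}}

```text
clock: 28.57
position: [0.5666, -0.0779, 0.2135]
ee_rot: [0.906, 0.422, 0.002, 0.001]
ft_force: [0.4, 0.4, -0.8]
grip_width: 0.294
grasp_force: 39.9
```

>>> {"api": "jog_arm", "payload": {"increments": [[0.145, -0.103, 0, 0, 0, -0.228, -1], [0.145, -0.103, 0, 0, 0, -0.228, -1], [0.145, -0.103, 0, 0, 0, -0.228, -1], [0.145, -0.103, 0, 0, 0, -0.228, -1], [0.145, -0.103, 0, 0, 0, -0.228, -1]]}}

```text
clock: 28.98
position: [0.5785, 0.107, 0.209]
ee_rot: [0.85, 0.526, 0.001, -0.002]
ft_force: [0.2, 1.0, -1.0]
grip_width: 0.291
grasp_force: 39.9
```

>>> {"api": "jog_arm", "payload": {"increments": [[0.164, -0.117, 0, 0, 0, -0.28, -1], [0.164, -0.117, 0, 0, 0, -0.28, -1], [0.164, -0.117, 0, 0, 0, -0.28, -1], [0.164, -0.117, 0, 0, 0, -0.28, -1], [0.164, -0.117, 0, 0, 0, -0.28, -1]]}}

```text
clock: 29.4
position: [0.5485, 0.3011, 0.2088]
ee_rot: [0.771, 0.637, 0.0, -0.001]
ft_force: [-0.1, -0.4, 0.2]
grip_width: 0.298
grasp_force: 39.9
```

>>> {"api": "jog_arm", "payload": {"increments": [[0, 0, 0, 0, 0, 0, -1], [0, 0, 0.03, 0, 0, 0, -1], [0, 0, 0.05, 0, 0, 0, -1], [0, 0, 0.05, 0, 0, 0, -1]]}}

```text
clock: 29.73
position: [0.5481, 0.2969, 0.1543]
ee_rot: [0.771, 0.637, -0.003, -0.001]
ft_force: [-0.3, -0.7, -0.5]
grip_width: 0.298
grasp_force: 40.0
```

Run:
```python
from see import *
P=PAN[0];plan([pose([*P,.1155],1.38)]);o=get_obs();print(o['position'],o['grip_width'])
b=(.5644,-.0208);y=1.787
plan([pose([.57,.14,.2],1.6),pose([*b,.16],y),pose([*b,.12],y)],pose([*P,.2],1.38))
```

```text
[0.0029, 0.0022, 0.0328] [-0.006, 0.003, 0.0] rows 0.8 -> [0.551 0.299 0.122]
[0.54808136 0.29686418 0.15431415] 0.29766871406442247
[-0.1526, 0.0492, 0.0] [0.0, 0.0, -0.22] rows 3.8 -> [0.57  0.14  0.206]
[-0.1606, -0.0103, 0.04] [0.0, 0.0, -0.187] rows 4.0 -> [ 0.564 -0.021  0.166]
[0.0, 0.0, 0.04] [0.0, 0.0, 0.0] rows 1.0 -> [ 0.564 -0.021  0.126]
```

>>> {"api": "jog_arm", "payload": {"increments": [[0.003, 0.002, 0.015, -0.005, 0.003, 0, -1], [0.003, 0.002, 0.025, -0.005, 0.003, 0, -1], [0.003, 0.002, 0.033, -0.005, 0.003, 0, -1], [0.003, 0.002, 0.033, -0.005, 0.003, 0, -1], [0.003, 0.002, 0.033, -0.005, 0.003, 0, -0.1]]}}

```text
clock: 30.15
position: [0.552, 0.3007, 0.125]
ee_rot: [0.771, 0.636, 0.002, -0.0]
ft_force: [-0.5, 0.9, -0.1]
grip_width: 0.421
grasp_force: 0.0
```

>>> {"api": "jog_arm", "payload": {"increments": [[0, 0, 0, 0, 0, 0, -0.1], [0, 0, 0, 0, 0, 0, -0.1], [0, 0, -0.02, 0, 0, 0, -0.1], [0, 0, -0.06, 0, 0, 0, -0.1], [0, 0, -0.085, 0, 0, 0, -0.1]]}}

```text
clock: 30.57
position: [0.5517, 0.3011, 0.2128]
ee_rot: [0.771, 0.637, 0.003, -0.0]
ft_force: [0.0, -0.1, 1.7]
grip_width: 0.45
grasp_force: 0.0
```

>>> {"api": "jog_arm", "payload": {"increments": [[-0.153, 0.049, 0, 0, 0, -0.22, 0.2], [-0.153, 0.049, 0, 0, 0, -0.22, 0.2], [-0.153, 0.049, 0, 0, 0, -0.22, 0.2], [-0.153, 0.049, 0, 0, 0, -0.22, 0.2], [-0.153, 0.049, 0, 0, 0, -0.22, 0.2]]}}

```text
clock: 30.98
position: [0.573, 0.1315, 0.2092]
ee_rot: [0.701, 0.713, 0.001, 0.002]
ft_force: [0.8, -1.0, -0.1]
grip_width: 0.603
grasp_force: 0.0
```

>>> {"api": "jog_arm", "payload": {"increments": [[-0.161, -0.01, 0.04, 0, 0, -0.187, 0.2], [-0.161, -0.01, 0.04, 0, 0, -0.187, 0.2], [-0.161, -0.01, 0.04, 0, 0, -0.187, 0.2], [-0.161, -0.01, 0.04, 0, 0, -0.187, 0.2], [-0.161, -0.01, 0.04, 0, 0, -0.187, 0.2]]}}

```text
clock: 31.4
position: [0.5647, -0.03, 0.1667]
ee_rot: [0.631, 0.776, -0.0, 0.001]
ft_force: [0.2, -1.1, 0.0]
grip_width: 0.6
grasp_force: 0.0
```

>>> {"api": "jog_arm", "payload": {"increments": [[0, 0, 0.04, 0, 0, 0, 0.2], [0, 0, 0.04, 0, 0, 0, 0.2], [0, 0, 0.04, 0, 0, 0, 0.2]]}}

```text
clock: 31.65
position: [0.5648, -0.0194, 0.1283]
ee_rot: [0.627, 0.779, 0.002, -0.001]
ft_force: [0.2, 0.5, 1.0]
grip_width: 0.597
grasp_force: 0.0
```

Run:
```python
from see import *
c=cam('top');blanks(c,(.44,.65),(.24,.46),.1,.16)
w=cam('wrist');blanks(w,(.44,.71),(-.15,.14),.018,.05)
b=(.5644,-.0208);y=1.787
plan([pose([*b,.030],y)])
P=PAN[3]
plan([pose([.54,.17,.21],1.6),pose([.515,.3,.22],1.45),pose([*P,.2],1.38),pose([*P,.17],1.38)],pose([*b,.2],y))
```

```text
px [121 213] n 184 c 0.5687 0.3965 size [40. 24.] ang 78.9 ztop 0.1113 yaw 1.378
px [141 217] n 193 c 0.559 0.3496 size [40. 25.] ang 80.4 ztop 0.1114 yaw 1.404
px [163 220] n 181 c 0.5503 0.2985 size [40. 24.] ang 79.0 ztop 0.1111 yaw 1.379
px [134 247] n 153 c 0.4907 0.3624 size [25. 26.] ang 2.4 ztop 0.1254 yaw -1.529
px [157 250] n 156 c 0.4819 0.311 size [25. 26.] ang 19.1 ztop 0.1258 yaw -1.237
px [210 199] n 1990 c 0.512 -0.017 size [26. 40.] ang 87.0 ztop 0.0326 yaw -0.052
px [278 218] n 1655 c 0.5644 -0.0204 size [26. 40.] ang 12.8 ztop 0.0327 yaw -1.348
[-0.0016, -0.0029, 0.0945] [0.006, -0.002, 0.001] rows 2.3 -> [ 0.564 -0.021  0.036]
[0.1916, 0.0171, -0.01] [0.0, 0.0, 0.187] rows 4.6 -> [0.54  0.17  0.216]
[0.1307, -0.0212, -0.01] [0.0, 0.0, 0.15] rows 3.2 -> [0.515 0.3   0.226]
[0.1133, -0.027, 0.02] [0.0, 0.0, 0.07] rows 2.8 -> [0.502 0.416 0.206]
[0.0, 0.0, 0.03] [0.0, 0.0, 0.0] rows 0.7 -> [0.502 0.416 0.176]
```

Run:
```python
from see import *
b=(.512,-.0174);y=-.052;P=PAN[3]
plan([pose([.54,-.018,.16],1.2),pose([.512,-.0174,.14],.55),pose([*b,.11],y),pose([*b,.030],y)])
print()
plan([pose([*b,.2],.4),pose([.51,.15,.21],.85),pose([.505,.3,.22],1.3),pose([*P,.2],1.38),pose([*P,.17],1.38)],pose([*b,.2],y))
```

```text
[0.0066, -0.0254, -0.0356] [0.005, -0.004, 0.588] rows 4.7 -> [ 0.54  -0.018  0.166]
[-0.0096, -0.0263, 0.02] [0.0, 0.0, 0.65] rows 5.2 -> [ 0.512 -0.017  0.146]
[0.0, 0.0, 0.03] [0.0, 0.0, 0.602] rows 4.8 -> [ 0.512 -0.017  0.116]
[0.0, 0.0, 0.08] [0.0, 0.0, 0.0] rows 1.9 -> [ 0.512 -0.017  0.036]

[0.0, 0.0, 0.0] [0.0, 0.0, -0.452] rows 3.6 -> [ 0.512 -0.017  0.206]
[0.0633, -0.155, -0.01] [0.0, 0.0, -0.45] rows 4.0 -> [0.51  0.15  0.216]
[0.1094, -0.1028, -0.01] [0.0, 0.0, -0.45] rows 3.6 -> [0.505 0.3   0.226]
[0.1106, -0.034, 0.02] [0.0, 0.0, -0.08] rows 2.8 -> [0.502 0.416 0.206]
[0.0, 0.0, 0.03] [0.0, 0.0, 0.0] rows 0.7 -> [0.502 0.416 0.176]
```

>>> {"api": "jog_arm", "payload": {"increments": [[0.007, -0.025, -0.036, 0, 0, 0.588, 0.2], [0.007, -0.025, -0.036, 0, 0, 0.588, 0.2], [0.007, -0.025, -0.036, 0, 0, 0.588, 0.2], [0.007, -0.025, -0.036, 0, 0, 0.588, 0.2], [0.007, -0.025, -0.036, 0, 0, 0.588, 0.2]]}}

```text
clock: 32.17
position: [0.5405, -0.0177, 0.167]
ee_rot: [0.827, 0.562, 0.003, 0.001]
ft_force: [0.6, -1.7, 0.1]
grip_width: 0.603
grasp_force: 0.0
```

>>> {"api": "jog_arm", "payload": {"increments": [[-0.01, -0.026, 0.02, 0, 0, 0.62, 0.2], [-0.01, -0.026, 0.02, 0, 0, 0.62, 0.2], [-0.01, -0.026, 0.02, 0, 0, 0.62, 0.2], [-0.01, -0.026, 0.02, 0, 0, 0.62, 0.2], [-0.01, -0.026, 0.02, 0, 0, 0.62, 0.2]]}}

```text
clock: 32.58
position: [0.5128, -0.0174, 0.1467]
ee_rot: [0.959, 0.283, 0.003, -0.0]
ft_force: [-0.1, -1.3, -0.2]
grip_width: 0.6
grasp_force: 0.0
```

>>> {"api": "jog_arm", "payload": {"increments": [[0, 0, 0.03, 0, 0, 0.62, 0.2], [0, 0, 0.03, 0, 0, 0.62, 0.2], [0, 0, 0.03, 0, 0, 0.62, 0.2], [0, 0, 0.03, 0, 0, 0.62, 0.2], [0, 0, 0.03, 0, 0, 0.62, 0.2]]}}

```text
clock: 33.0
position: [0.5131, -0.0172, 0.1165]
ee_rot: [1.0, -0.023, 0.003, -0.002]
ft_force: [0.1, -0.1, 0.3]
grip_width: 0.599
grasp_force: 0.0
```

Run:
```python
from see import *
w=cam('wrist');blanks(w,(.44,.71),(-.15,.14),.018,.05)
print(get_obs()['joint_pos'].round(2));b=(.512,-.0174);plan([pose([*b,.030],-.052)])
```

```text
px [282 145] n 1323 c 0.5647 -0.0207 size [25. 40.] ang 11.8 ztop 0.0327 yaw -1.365
px [279 224] n 1958 c 0.5124 -0.0177 size [26. 40.] ang 86.4 ztop 0.0326 yaw -0.063
[ 0.5   0.27 -0.62  1.89  0.18  1.02 -1.82]
[-0.0016, 0.0005, 0.0806] [-0.003, -0.006, -0.002] rows 1.9 -> [ 0.512 -0.017  0.036]
```

>>> {"api": "jog_arm", "payload": {"increments": [[-0.001, 0.001, 0.03, 0, -0.005, 0.005, 0.2], [-0.001, 0.001, 0.06, 0, -0.005, 0.005, 0.2], [-0.001, 0.001, 0.08, 0, -0.005, 0.005, 0.2], [-0.001, 0.001, 0.08, 0, -0.005, 0.005, 0.2], [-0.001, 0.001, 0.08, 0, -0.005, 0.005, 0.2]]}}

```text
clock: 33.47
position: [0.5116, -0.0183, 0.0354]
ee_rot: [1.0, -0.022, -0.001, -0.002]
ft_force: [0.7, -0.9, -0.5]
grip_width: 0.603
grasp_force: 0.0
```

>>> {"api": "jog_arm", "payload": {"increments": [[0, 0, 0, 0, 0, 0, 0], [0, 0, 0, 0, 0, 0, -1], [0, 0, 0, 0, 0, 0, -1], [0, 0, 0, 0, 0, 0, -1], [0, 0, 0, 0, 0, 0, -1]]}}

```text
clock: 33.88
position: [0.5126, -0.0189, 0.0365]
ee_rot: [1.0, -0.023, 0.001, -0.001]
ft_force: [-0.5, 1.7, 8.1]
grip_width: 0.3
grasp_force: 39.7
```

>>> {"api": "jog_arm", "payload": {"increments": [[0, 0, -0.03, 0, 0, 0, -1], [0, 0, -0.07, 0, 0, 0, -1], [0, 0, -0.11, 0, 0, 0, -1], [0, 0, -0.15, 0, 0, 0, -1], [0, 0, -0.17, 0, 0, 0, -1]]}}

```text
clock: 34.3
position: [0.5131, -0.019, 0.2106]
ee_rot: [1.0, -0.023, 0.003, -0.001]
ft_force: [0.9, -0.4, -0.5]
grip_width: 0.295
grasp_force: 39.7
```

>>> {"api": "jog_arm", "payload": {"increments": [[0, 0, 0, 0, 0, -0.452, -1], [0, 0, 0, 0, 0, -0.452, -1], [0, 0, 0, 0, 0, -0.452, -1], [0, 0, 0, 0, 0, -0.452, -1], [0, 0, 0, 0, 0, -0.452, -1]]}}

```text
clock: 34.72
position: [0.5116, -0.0195, 0.2056]
ee_rot: [0.979, 0.204, 0.0, -0.001]
ft_force: [0.0, -0.0, -0.7]
grip_width: 0.298
grasp_force: 39.7
```

>>> {"api": "jog_arm", "payload": {"increments": [[0.063, -0.155, -0.01, 0, 0, -0.45, -1], [0.063, -0.155, -0.01, 0, 0, -0.45, -1], [0.063, -0.155, -0.01, 0, 0, -0.45, -1], [0.063, -0.155, -0.01, 0, 0, -0.45, -1], [0.063, -0.155, -0.01, 0, 0, -0.45, -1]]}}

```text
clock: 35.13
position: [0.5065, 0.1569, 0.217]
ee_rot: [0.907, 0.42, 0.002, -0.003]
ft_force: [-0.6, 0.5, 0.1]
grip_width: 0.295
grasp_force: 39.7
```

>>> {"api": "jog_arm", "payload": {"increments": [[0.109, -0.103, -0.01, 0, 0, -0.45, -1], [0.109, -0.103, -0.01, 0, 0, -0.45, -1], [0.109, -0.103, -0.01, 0, 0, -0.45, -1], [0.109, -0.103, -0.01, 0, 0, -0.45, -1], [0.109, -0.103, -0.01, 0, 0, -0.45, -1]]}}

```text
clock: 35.55
position: [0.4994, 0.3041, 0.2268]
ee_rot: [0.791, 0.611, 0.002, -0.003]
ft_force: [-0.5, -0.1, -0.1]
grip_width: 0.296
grasp_force: 39.7
```

>>> {"api": "jog_arm", "payload": {"increments": [[0.111, -0.034, 0.02, 0, 0, -0.08, -1], [0.111, -0.034, 0.02, 0, 0, -0.08, -1], [0.111, -0.034, 0.02, 0, 0, -0.08, -1], [0.111, -0.034, 0.02, 0, 0, -0.08, -1]]}}

```text
clock: 35.88
position: [0.494, 0.4202, 0.2049]
ee_rot: [0.768, 0.641, 0.0, -0.004]
ft_force: [-0.9, 2.0, -1.0]
grip_width: 0.295
grasp_force: 39.7
```

>>> {"api": "jog_arm", "payload": {"increments": [[0, 0, 0.02, 0, 0, 0, -1], [0, 0, 0.04, 0, 0, 0, -1], [0, 0, 0.04, 0, 0, 0, -1]]}}

```text
clock: 36.13
position: [0.4972, 0.4121, 0.1625]
ee_rot: [0.77, 0.638, -0.002, -0.001]
ft_force: [-0.9, -0.0, -0.4]
grip_width: 0.296
grasp_force: 39.7
```

Run:
```python
from see import *
P=PAN[3];plan([pose([*P,.1095],1.38)]);o=get_obs();print(o['position'],o['grip_width'],o['joint_pos'].round(2))
b=(.5646,-.0205);y=1.787
plan([pose([.515,.3,.22],1.45),pose([.54,.14,.2],1.6),pose([*b,.16],y),pose([*b,.12],y)],pose([*P,.2],1.38))
```

```text
[0.0045, 0.0041, 0.047] [-0.005, 0.001, 0.003] rows 1.1 -> [0.502 0.416 0.116]
[0.49719915 0.41205698 0.16250514] 0.29558297070045486 [-0.13  0.61 -0.89  1.48  0.48  1.29 -1.26]
[-0.1111, 0.0349, -0.02] [0.0, 0.0, -0.07] rows 2.8 -> [0.515 0.3   0.226]
[-0.1558, 0.0441, 0.02] [0.0, 0.0, -0.15] rows 3.9 -> [0.54  0.14  0.206]
[-0.1611, 0.0199, 0.04] [0.0, 0.0, -0.187] rows 4.0 -> [ 0.565 -0.02   0.166]
[0.0, 0.0, 0.04] [0.0, 0.0, 0.0] rows 1.0 -> [ 0.565 -0.02   0.126]
```

>>> {"api": "jog_arm", "payload": {"increments": [[0.0045, 0.004, 0.025, -0.005, 0, 0, -1], [0.0045, 0.004, 0.038, -0.005, 0, 0, -1], [0.0045, 0.004, 0.047, -0.005, 0, 0, -1], [0.0045, 0.004, 0.047, -0.005, 0, 0, -1], [0.0045, 0.004, 0.047, -0.005, 0, 0, -0.1]]}}

```text
clock: 36.55
position: [0.5027, 0.4174, 0.1194]
ee_rot: [0.77, 0.639, 0.002, 0.0]
ft_force: [-0.8, -0.8, 0.8]
grip_width: 0.42
grasp_force: 0.0
```

>>> {"api": "jog_arm", "payload": {"increments": [[0, 0, 0, 0, 0, 0, -0.1], [0, 0, 0, 0, 0, 0, -0.1], [0, 0, -0.02, 0, 0, 0, -0.1], [0, 0, -0.06, 0, 0, 0, -0.1], [0, 0, -0.09, 0, 0, 0, -0.1]]}}

```text
clock: 36.97
position: [0.5022, 0.4176, 0.2116]
ee_rot: [0.769, 0.639, 0.002, 0.0]
ft_force: [1.6, 1.1, 1.2]
grip_width: 0.451
grasp_force: 0.0
```

>>> {"api": "jog_arm", "payload": {"increments": [[-0.111, 0.035, -0.02, 0, 0, -0.07, 0.2], [-0.111, 0.035, -0.02, 0, 0, -0.07, 0.2], [-0.111, 0.035, -0.02, 0, 0, -0.07, 0.2], [-0.111, 0.035, -0.02, 0, 0, -0.07, 0.2]]}}

```text
clock: 37.3
position: [0.52, 0.2943, 0.2303]
ee_rot: [0.75, 0.662, 0.002, 0.003]
ft_force: [1.6, -0.6, -0.8]
grip_width: 0.598
grasp_force: 0.0
```

>>> {"api": "jog_arm", "payload": {"increments": [[-0.156, 0.044, 0.02, 0, 0, -0.15, 0.2], [-0.156, 0.044, 0.02, 0, 0, -0.15, 0.2], [-0.156, 0.044, 0.02, 0, 0, -0.15, 0.2], [-0.156, 0.044, 0.02, 0, 0, -0.15, 0.2], [-0.156, 0.044, 0.02, 0, 0, -0.15, 0.2]]}}

```text
clock: 37.72
position: [0.5443, 0.132, 0.2076]
ee_rot: [0.699, 0.715, 0.0, 0.002]
ft_force: [0.5, -0.6, -0.1]
grip_width: 0.598
grasp_force: 0.0
```

>>> {"api": "jog_arm", "payload": {"increments": [[-0.161, 0.02, 0.06, 0, 0, -0.187, 0.2], [-0.161, 0.02, 0.06, 0, 0, -0.187, 0.2], [-0.161, 0.02, 0.06, 0, 0, -0.187, 0.2], [-0.161, 0.02, 0.06, 0, 0, -0.187, 0.2], [-0.161, 0.02, 0.06, 0, 0, -0.187, 0.2]]}}

```text
clock: 38.13
position: [0.5679, -0.0267, 0.1459]
ee_rot: [0.628, 0.778, -0.0, 0.001]
ft_force: [-0.2, -1.6, -0.7]
grip_width: 0.601
grasp_force: 0.0
```

Run:
```python
from see import *
c=cam('top');blanks(c,(.44,.65),(.24,.46),.095,.16)
w=cam('wrist');blanks(w,(.44,.71),(-.15,.14),.018,.05)
b=(.5647,-.0205);y=1.787
plan([pose([*b,.030],y)])
X=c['X'];m=(X[...,0]>.42)&(X[...,0]<.62)&(X[...,1]>-.45)&(X[...,1]<-.25)&(X[...,2]>.086)&(X[...,2]<.1);X=X[m]
from scipy.optimize import least_squares
print('pot',least_squares(lambda p:np.hypot(X[:,0]-p[0],X[:,1]-p[1])-.056,[.527,-.345],loss='soft_l1',f_scale=.003).x)
P=(.527,-.344)
plan([pose([.55,-.17,.2],1.2),pose([*P,.2],.75),pose([*P,.115],.75)],pose([*b,.2],y))
```

```text
px [121 214] n 180 c 0.5687 0.3965 size [39. 24.] ang 79.7 ztop 0.1056 yaw 1.39
px [142 217] n 181 c 0.5589 0.3501 size [40. 24.] ang 81.0 ztop 0.1059 yaw 1.414
px [164 220] n 179 c 0.5501 0.2984 size [40. 24.] ang 79.0 ztop 0.1058 yaw 1.378
px [114 243] n 195 c 0.5018 0.4152 size [40. 26.] ang 79.2 ztop 0.1058 yaw 1.383
px [135 247] n 146 c 0.4905 0.3625 size [25. 24.] ang 3.8 ztop 0.1197 yaw 0.067
px [157 250] n 147 c 0.4818 0.3107 size [24. 27.] ang 20.5 ztop 0.12 yaw -1.212
px [276 203] n 1545 c 0.5643 -0.0201 size [26. 40.] ang 12.7 ztop 0.0328 yaw -1.348
[0.0011, -0.0035, 0.1117] [0.003, -0.001, 0.001] rows 2.7 -> [ 0.565 -0.02   0.036]
pot [ 0.52377383 -0.34530753]
[-0.1429, -0.0464, 0.0] [0.0, 0.0, 0.587] rows 4.7 -> [ 0.55  -0.17   0.206]
[-0.1705, 0.0416, 0.0] [0.0, 0.0, 0.45] rows 4.2 -> [ 0.527 -0.344  0.206]
[0.0, 0.0, 0.085] [0.0, 0.0, 0.0] rows 2.0 -> [ 0.527 -0.344  0.121]
```

>>> {"api": "jog_arm", "payload": {"increments": [[0.001, -0.0035, 0.04, 0.003, 0, 0, 0.2], [0.001, -0.0035, 0.08, 0.003, 0, 0, 0.2], [0.001, -0.0035, 0.1, 0.003, 0, 0, 0.2], [0.001, -0.0035, 0.111, 0.003, 0, 0, 0.2], [0.001, -0.0035, 0.111, 0.003, 0, 0, 0.2]]}}

```text
clock: 38.65
position: [0.5639, -0.0163, 0.036]
ee_rot: [0.624, 0.782, 0.0, -0.001]
ft_force: [-0.3, -0.2, 0.4]
grip_width: 0.602
grasp_force: 0.0
```

>>> {"api": "jog_arm", "payload": {"increments": [[0, 0, 0, 0, 0, 0, 0], [0, 0, 0, 0, 0, 0, -1], [0, 0, 0, 0, 0, 0, -1], [0, 0, 0, 0, 0, 0, -1], [0, 0, 0, 0, 0, 0, -1]]}}

```text
clock: 39.07
position: [0.5662, -0.0174, 0.0393]
ee_rot: [0.624, 0.781, 0.002, 0.001]
ft_force: [-0.7, 1.1, 7.2]
grip_width: 0.297
grasp_force: 40.7
```

>>> {"api": "jog_arm", "payload": {"increments": [[0, 0, -0.03, 0, 0, 0, -1], [0, 0, -0.07, 0, 0, 0, -1], [0, 0, -0.11, 0, 0, 0, -1], [0, 0, -0.15, 0, 0, 0, -1], [0, 0, -0.17, 0, 0, 0, -1]]}}

```text
clock: 39.48
position: [0.5662, -0.0173, 0.2131]
ee_rot: [0.624, 0.781, 0.002, 0.003]
ft_force: [0.7, -0.0, -0.1]
grip_width: 0.295
grasp_force: 39.7
```

>>> {"api": "jog_arm", "payload": {"increments": [[-0.143, -0.046, 0, 0, 0, 0.587, -1], [-0.143, -0.046, 0, 0, 0, 0.587, -1], [-0.143, -0.046, 0, 0, 0, 0.587, -1], [-0.143, -0.046, 0, 0, 0, 0.587, -1], [-0.143, -0.046, 0, 0, 0, 0.587, -1]]}}

```text
clock: 39.9
position: [0.5501, -0.1755, 0.2076]
ee_rot: [0.828, 0.56, -0.0, 0.001]
ft_force: [-0.5, -0.1, -0.7]
grip_width: 0.294
grasp_force: 39.6
```

>>> {"api": "jog_arm", "payload": {"increments": [[-0.17, 0.042, 0, 0, 0, 0.45, -1], [-0.17, 0.042, 0, 0, 0, 0.45, -1], [-0.17, 0.042, 0, 0, 0, 0.45, -1], [-0.17, 0.042, 0, 0, 0, 0.45, -1], [-0.17, 0.042, 0, 0, 0, 0.45, -1]]}}

```text
clock: 40.32
position: [0.5269, -0.3502, 0.2071]
ee_rot: [0.932, 0.363, -0.0, 0.001]
ft_force: [-0.3, -1.8, -1.0]
grip_width: 0.294
grasp_force: 39.6
```

>>> {"api": "jog_arm", "payload": {"increments": [[0, 0, 0, 0, 0, 0, -1], [0, 0, 0.03, 0, 0, 0, -1], [0, 0, 0.04, 0, 0, 0, -1]]}}

```text
clock: 40.57
position: [0.5295, -0.3402, 0.1649]
ee_rot: [0.929, 0.37, 0.0, -0.001]
ft_force: [-0.8, 0.7, -1.0]
grip_width: 0.291
grasp_force: 39.7
```

Run:
```python
from see import *
plan([pose([.526,-.345,.093],.75)]);o=get_obs();print(o['position'],o['grip_width'])
w=cam('wrist');save(w,'w9.png')
```

```text
[-0.0059, 0.0012, 0.0659] [-0.002, -0.002, 0.007] rows 1.6 -> [ 0.526 -0.345  0.099]
[ 0.52948476 -0.34021671  0.16486363] 0.29133132935017286
```

View pics/w9.png

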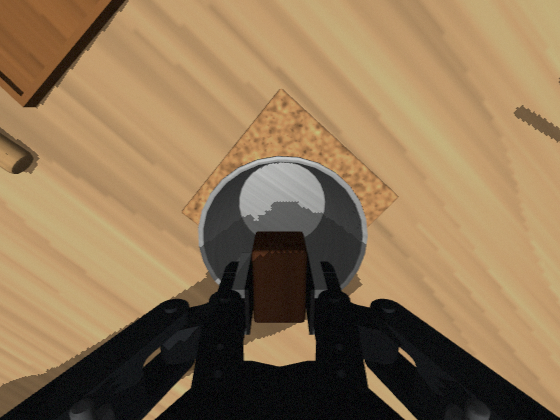

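>>> {"api": "jog_arm", "payload": {"increments": [[-0.006, 0.001, 0, 0, 0, 0, -1], [-0.006, 0.001, 0.025, 0, 0, 0, -1], [-0.006, 0.001, 0.045, 0, 0, 0, -1], [-0.006, 0.001, 0.064, 0, 0, 0, -1], [-0.006, 0.001, 0.064, 0, 0, 0, -1]]}}

```text
clock: 41.03
position: [0.5248, -0.3455, 0.1004]
ee_rot: [0.929, 0.369, -0.001, -0.002]
ft_force: [-1.0, 0.3, -0.6]
grip_width: 0.295
grasp_force: 39.7
```

>>> {"api": "jog_arm", "payload": {"increments": [[0, 0, 0, 0, 0, 0, -0.1], [0, 0, 0, 0, 0, 0, -0.1], [0, 0, 0, 0, 0, 0, -0.1], [0, 0, 0, 0, 0, 0, -0.1], [0, 0, -0.02, 0, 0, 0, -0.1]]}}

```text
clock: 41.45
position: [0.5247, -0.3456, 0.1204]
ee_rot: [0.929, 0.369, -0.001, -0.002]
ft_force: [0.0, -0.3, 0.1]
grip_width: 0.451
grasp_force: 0.0
```

>>> {"api": "jog_arm", "payload": {"increments": [[0, 0, -0.04, 0, 0, 0, -0.1], [0, 0, -0.08, 0, 0, 0, -0.1], [0, 0, -0.12, 0, 0, 0, -0.1], [0, 0, -0.16, 0, 0, 0, -0.1], [0, 0, -0.2, 0, 0, 0, -0.1]]}}

```text
clock: 41.87
position: [0.5259, -0.3462, 0.3258]
ee_rot: [0.929, 0.369, 0.001, 0.0]
ft_force: [0.2, -0.5, 0.7]
grip_width: 0.452
grasp_force: 0.0
```

>>> {"api": "jog_arm", "payload": {"increments": [[-0.13, -0.02, 0, 0, 0, 0, 0], [-0.13, -0.02, 0, 0, 0, 0, 0], [-0.13, -0.02, 0, 0, 0, 0, 0], [-0.13, -0.02, 0, 0, 0, 0, 0], [-0.13, -0.02, 0, 0, 0, 0, 0]]}}

```text
clock: 42.28
position: [0.4145, -0.4242, 0.3233]
ee_rot: [0.931, 0.366, -0.0, 0.0]
ft_force: [-1.0, 0.9, 0.3]
grip_width: 0.495
grasp_force: 0.0
```

Run:
```python
from see import *
c=cam('top');blanks(c,(.44,.65),(.24,.46),.095,.16);print('tray');blanks(c,(.44,.71),(-.15,.14),.014);print('pot');blanks(c,(.47,.58),(-.4,-.29),.015,.085)
a=cam('scene')
cv2.imwrite('pics/f.png',np.vstack([np.hstack([cv2.resize(a['color'][...,::-1],(400,300)),cv2.resize(c['color'][...,::-1],(400,300))]),np.hstack([cv2.resize(a['color'][110:215,320:460,::-1],(400,300)),cv2.resize(c['color'][180:270,390:510,::-1],(400,300))])]))
```

```text
px [122 214] n 180 c 0.5686 0.3968 size [41. 24.] ang 80.5 ztop 0.106 yaw 1.405
px [142 217] n 184 c 0.5588 0.3497 size [40. 25.] ang 81.5 ztop 0.1053 yaw 1.422
px [163 220] n 176 c 0.5503 0.2995 size [42. 24.] ang 79.2 ztop 0.1058 yaw 1.382
px [114 243] n 195 c 0.5017 0.4152 size [41. 26.] ang 79.4 ztop 0.1059 yaw 1.385
px [135 247] n 142 c 0.4904 0.3623 size [25. 26.] ang 4.3 ztop 0.1191 yaw -1.495
px [158 250] n 150 c 0.482 0.3108 size [24. 26.] ang 22.1 ztop 0.119 yaw -1.184
tray
pot
px [450 222] n 766 c 0.5266 -0.3589 size [104.  79.] ang 4.5 ztop 0.0795 yaw 0.079
px [434 225] n 205 c 0.523 -0.3457 size [41. 26.] ang 39.8 ztop 0.0385 yaw 0.695
```

View pics/f.png

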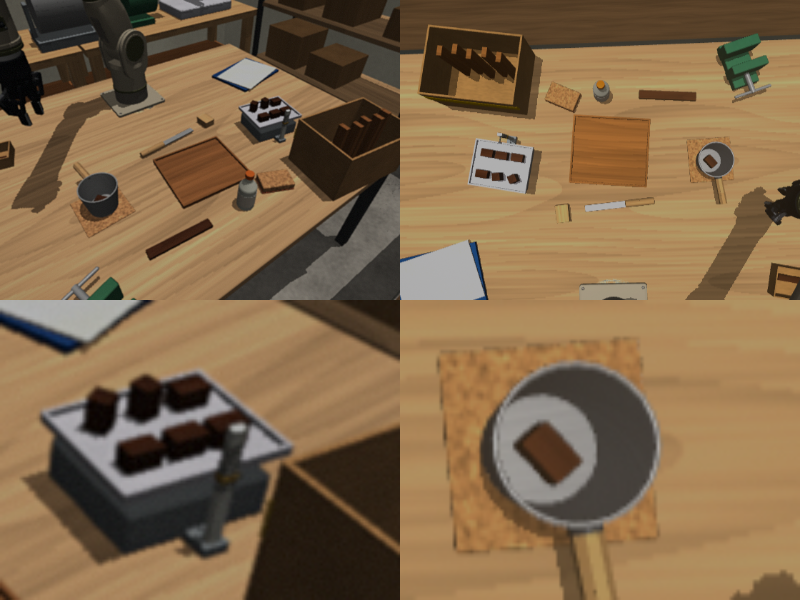

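The pan holds six blanks, the tray and table are clear, and the last blank lies in the pot, which stands on its mat. The other things on the bench have not moved.

```bash
python3 -c "
from h import *
print(workorder.hand_in())"
```

```text
the job is handed in; nothing more can be done
None
```

The job is handed in: the pot was emptied into the tray and stood back on its mat, six blanks are on the scale's pan, and the one left over is back in the pot.

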